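# Unpack a sprocket with a lifter onto the inspection stand

## Robot

A 6-joint arm with a two-finger parallel gripper is mounted at the origin on the work surface. World frame = base frame: x ahead of the robot, y to its left, z up, the work surface at z = 0. Lengths are in m, angles in rad, forces in N, time in s.
With the tool pointing down it reaches from about 0.375 to 0.9 m from the base axis. Payload 3.1 kg.
Tool frame: the origin (TCP) lies where the fingers leave the gripper's body, on its centre line; the fingertips stand manip.tip_reach ahead of it and the grasp point (between the pads) lies 54 mm ahead of it (manip.tip_reach is the distance from the TCP to the fingertips, in m); z points along the fingers, y is the direction in which the jaws open and shut (so a half turn about z gives the same grasp; the last joint's range is limited). The gripper opens to 85 mm and grips with 20 to 120 N. Pads are 22 mm wide; open, the fingers measure 114 mm over their backs; the gripper's body (76 mm by 85 mm) begins 54 mm behind the grasp point. The pads swing forward as they close: fully open they stand 13 mm farther back than shut.
Start: joints at [1.028, 0.527, 1.433, -0, 1.181, -0.178], TCP at [0.223, 0.584, 0.304] pointing down, gripper open.
Joint ranges: [-3.08, 3.08], [-0.75, 2.2], [0.22, 2.44], [-1.43, 4.57], [0, 2.65], [-2.85, 2.85]. Speed limits (rad/s): [2.79, 2.79, 3.14, 3.14, 3.14, 3.14].

## Interface

Orientations are given as a unit quaternion [x, y, z, w].
In Python, from station import manip, cams, order gives the robot as it stands. The module is installed in compiled form; this text tells all that it offers.
- The arm moves only by the tool drive_tool, never from a script. Its arguments are lists of equal length, an entry for each row: "linear": the shift along the tool's x, y, z in mm, a list of three; "rot": the turn, a rotation vector about the tool's x, y, z in degrees, a list of three; "hand": the finger opening in mm, from 0 to 85.4. A call has 1 to 20 rows; each row shifts and turns the pose as measured when the row begins, along the tool's axes as they then stand; what a row does not reach is not made up. A row lasts 1/12 s, in which the tool goes at most 41.7 mm and 7.16 degrees, less where a joint would pass 70% of its speed; a pose out of reach is approached as far as the arm can. A call with a gripper value outside its range is refused whole. The fingers move at their own pace and stop on an object; "force" is the grip in N (left out, the last holds). Time passes only in rows, so rows that do not move let the fingers close. It gives the time, the measured TCP pose, the force and the opening at its end, in the units of the state.
- manip.sense(): the state, without advancing time (a new reading comes with each control period).
- cams.snapshot(name): name is "scene" or "side" or "wrist"; returns the picture (480x640x3 uint8, red, green, blue); there is no depth.
- cams.camera_model(name): a dict with "vfov" (degrees; the focal length in pixels is half the picture's height over the tangent of half this angle, whatever the lens; pixels are square), "cx", "cy" (the principal point, pixels), "k1" (the pictures are not rectified: a ray, as slopes to the right and down, at radius r is drawn at 1 + k1 r^2 times it, then the intrinsics apply), "rvec" (rotation vector, rad) and "tvec" (3), from world to camera coordinates, as OpenCV has them. Camera axes: x right, y down, z forward; pixel columns grow to the right and rows downward; lengths in m; the calibration is good to about 2 mm. A picture is of the moment at which its call begins: read the wrist's pose just before it. camera_model takes no time and is no camera call; for the wrist camera it gives the pose at the moment of the call.
- order.sign_off(): hands the job in, once; it reports no verdict.
Trained networks look in the newest picture that a camera, given by its name, has taken for a name from the list of things; names that differ only in an ending like _2 or _b are one class to them, and where a whole thing is asked for, a point or a joint stands for the part that bears it (a point fixed in the world has none). Each returns a list of dicts, best first, with "score" (0 to 1); they miss things now and then, are a little off and sometimes report something else, mostly with a low value. They report only what shows in the picture. A call takes as long as a camera call. They do not tell look-alikes from the thing itself.
- cams.regions_of(label, camera): "pixels" (480x640 bool, what is visible of it) and "rect" ([left, top, right, bottom] in pixels, round what is visible of it).
- cams.spot_point(label, camera): "at" ([column, row] in pixels: a listed point, or the origin of a listed thing).
The state is a dict: "t": time; "q": joint angles; "qd": joint speeds; "tau": joint torques, N m; "tcp_pos": TCP position; "tool_rot": TCP orientation; "force": force on the tool from outside, world axes, zero at the start; "ft_torque": the same for the moment, N m; "finger_gap": opening from 0.0 (shut) to 1.0 (fully open).
Only numpy, scipy, OpenCV 4.12 (cv2) and the standard library are available. Lean on these libraries where they do the work, as an engineer would, in place of code of your own. Each camera call takes 0.05 s, during which the arm holds its last target. There are 200 camera calls.

## Task

Unhook the red gate from the front of the shipping cradle (up, off its screw heads, then away) and stand it upright on the middle of the blue mat, along it; then slide the lifter under the sprocket, carry it level on the lifter without gripping or touching it with the robot, and set it down gently, flat and centred on the two rails of the inspection stand. Draw the lifter out, lay it flat on the open table, and let go of everything; do not drop or tip the gate, and leave the bottles and other bystanders where they are.

Things in the scene. Friction and masses are not known exactly. Their poses are not given: they have to be found in the camera images.
- cradle: fixed plywood shipping cradle, 170 (x) by 176 mm (y); origin: centre of its underside on the table; open front at its own -x. Floor top 10 mm up. Side and back walls 40 mm high, inner faces at y = +-80, x = +77 mm. Two posts at the front corners, x = -85 to -69, y = +-72 mm, 16 mm square, 90 mm high, each with a screw
- bearers (a point): middle of the cradle at the height of the tops of its two black foam bearers, 28 mm above the table, 18 mm above the cradle's floor; the sprocket lies on them. They run along x, 120 mm long, 16 mm wide, centred at y = +-52 mm: 88 mm clear between them
- screws (a point): point midway between the cradle's two screw heads (at y = +-72 mm from here), 67 mm above the table and 99 mm in front of the cradle's centre; cradle's axes. The screws point to -x: shank 6 mm thick, head 14 mm across and 4 mm thick; the gate hangs between head and post
- gate_grip (a point): centre of the pale wooden grip bar on top of the red gate. Axes: x through the plate, y along its width, z up. Bar 16 mm thick (x), 80 mm long (y), 24 mm tall (z). The gate's underside is 80 mm below this point. At the start the gate hangs across the cradle's front, axes parallel to the cradle's, underside 14 mm above the table
- gate_foot (a point): middle of the gate plate's lower edge (underside), 80 mm below the grip bar's centre, same axes; the dark steel foot on which the gate stands by itself reaches from here 44 mm to -x over the full width
- gate: the gate: red upright plate 8 mm thick, 176 mm wide, 68 mm tall below its bar, 0.3 kg; origin as gate_foot. Two keyholes at y = +-72 mm hang on the screws: 10 mm wide slot above, 22 mm square opening below. Raised 20 mm (17 to 23) the openings are centred on the screw heads; then it comes off along the cradle's -x (30 mm is enough)
- mat_top (a point): centre of the top of the blue parking mat, fixed on the table, 90 mm (x) by 200 mm (y), top 3 mm above the table; the gate is to stand here, its width along the mat's length, either way round
- lifter_grip (a point): centre of the lifter's orange handle where to grip it; x points to the blade tip, y across, z up. Handle 20 mm wide, 22 mm tall, 100 mm long (from 60 mm behind to 40 mm ahead of this point). The blade's underside is 48 mm below this point; the blade reaches from 55 to 165 mm ahead of it
- lifter_blade (a point): centre of the lifter's blade (1.5 mm above its underside), 110 mm ahead of the handle's grip point; blade 110 mm long (x), 70 mm wide, 3 mm thick
- lifter: the lifter: a broad offset spatula, steel blade flat on the table, raised orange handle, 24 mm wide neck sloping up from the blade's rear edge; 0.165 kg; origin: centre of the blade's underside
- sprocket_center (a point): centre of the sprocket, half-way up its plate, 3.5 mm above its flat underside. Starts flat on the cradle's bearers, within about 6 mm of their middle, any yaw
- sprocket: the sprocket: olive-gold toothed disc 136 mm across, 7 mm thick, with a dark bearing boss to 15 mm above its underside; about 0.2 kg; origin: centre of its underside
- stand_top (a point): middle of the inspection stand at the height of its rail tops, 40 mm above the table; x along the rails, -x end towards the robot. The sprocket is to lie here. Both ends open
- stand: the fixed inspection stand: two aluminium rails along its x (120 mm long, 16 mm wide, centred at y = +-52 mm, 88 mm clear between) on a dark base plate 150 mm square, 8 mm thick; rail tops 40 mm up; yellow ring at the middle of the base; origin: centre of its underside on the table
- oil: bystander, leave alone: slim amber bottle, 36 mm across, 100 mm tall; origin at the centre of its underside
- grease: bystander, leave alone: slim green can, 36 mm across, 90 mm tall; origin at the centre of its underside
- cleaner: bystander, leave alone: white bottle with black cap, 60 mm across, 190 mm tall; origin at the centre of its underside
- jar: bystander, leave alone: glass jar with steel lid, 70 mm across, 80 mm tall; origin at the centre of its underside
- mug: bystander, leave alone: white mug, 76 mm across, 90 mm tall, handle on its +y side; origin at the centre of its underside
- tape: bystander, leave alone: roll of brown tape, 96 mm across, 45 mm tall, lying flat; origin at the centre of its underside
- wrench: bystander, leave alone: steel wrench 180 mm long, lying flat; origin at its underside, mid-length
Things that resemble listed ones, but are neither listed nor needed, are in the scene too. Of the things that look like the gate, the smaller one is meant.

How it is judged:
On the way, in this order (a step that is already met when the one before it is completed fails the run):
1. the gate is off its screws and well clear of the cradle's front (horizontal distance between gate_foot and cradle above 0.14 m), for 0.1 s.
2. the gate stands upright on the blue mat, let go (horizontal distance between gate_foot and mat_top below 0.05 m and height (world z) of gate_foot below 0.012 m and angle between gate_foot's own z axis and vertical below 0.1 rad and angle between the y axis of gate_foot and the y axis of mat_top, either way round below 0.35 rad and contact force between the fingers and gate below 0.1 N), for 0.2 s.
3. the sprocket is raised off the cradle, lying on the lifter's blade (height (world z) of sprocket_center above 0.06 m and contact force between lifter and sprocket above 0.3 N and contact force between sprocket and cradle below 0.1 N and distance between sprocket_center and lifter_blade below 0.05 m), for 0.3 s.
4. the sprocket rests on the stand's rails and the lifter is off it (horizontal distance between sprocket_center and stand_top below 0.018 m and contact force between sprocket and stand above 0.3 N and contact force between lifter and sprocket below 0.05 N), for 0.2 s.
At the end, for the whole second after the job is handed in: Sprocket flat (0.06 rad) on the stand's rails within 18 mm of its middle; gate upright (0.1 rad) on the mat, lower edge's middle within 50 mm of its centre, along it within 0.35 rad; lifter flat on the table, blade over 120 mm from the stand's middle; all released, at rest (horizontal distance between gate_foot and mat_top below 0.05 m and height (world z) of gate_foot below 0.012 m and angle between gate_foot's own z axis and vertical below 0.1 rad and angle between the y axis of gate_foot and the y axis of mat_top, either way round below 0.35 rad and horizontal distance between sprocket_center and stand_top below 0.018 m and z of sprocket_center in the frame of stand_top between -0.001 and 0.008 m and angle between each of sprocket_center, lifter_blade's own z axis and vertical below 0.06 rad and height (world z) of lifter_blade below 0.008 m and horizontal distance between lifter_blade and stand_top above 0.12 m and linear speed of each of sprocket, lifter, gate below 0.02 m/s); the robot touches nothing.
It fails at once if the robot touches the sprocket (contact force between any of the fingers, the arm and sprocket above 0.5 N).
It fails at once if the sprocket is tipped (more than 0.35 rad) (angle between sprocket_center's own z axis and vertical above 0.35 rad).
It fails at once if the sprocket is set down hard on the stand (more than 30 N) (contact force between sprocket and stand above 30 N).
It fails at once if the gate is tipped over (more than 0.6 rad) or dropped (falls free faster than 0.7 m/s) (angle between gate_foot's own z axis and vertical above 0.6 rad or (linear speed of gate above 0.7 m/s and contact force between the fingers and gate below 0.1 N)).
It fails at once if a bystander is moved more than 30 mm or tipped more than 0.5 rad (distance of any of oil, grease, cleaner, jar, mug, tape, wrench from where it was at the start of the episode above 0.03 m or angle between any of oil, grease, cleaner, jar, mug, tape, wrench's own z axis and vertical above 0.5 rad).
It also fails if it takes over 72 s, if anything falls off the work surface, if the arm or the gripper's body presses on something with over 40 N, if the wrist force passes 120 N, or if a joint passes its speed limit or range.

## Working session

There is one attempt and no reset: what is moved stays moved. The work goes in short steps, Python scripts to look and compute and a tool call to move; the robot and the scene stay as the last step left them, time stands still between calls to the robot, and variables do not carry over. Pictures are saved under pics/ and viewed, about 8 in all and at most 12, crops included, and the job is handed in when it is done.

Besides the shell and the picture viewer there is one more tool, called as name(argument=value, ...) on one line, values as JSON. drive_tool: Moves the arm, as the interface text tells. Its arguments: {"type":"object","properties":{"linear":{"type":"array","items":{"type":"array","items":{"type":"number"}}},"rot":{"type":"array","items":{"type":"array","items":{"type":"number"}}},"hand":{"type":"array","items":{"type":"number"}},"force":{"type":"number"}},"required":["linear","rot","hand"]}

```bash
mkdir -p pics; cat > h.py <<'E'
import numpy as np, cv2
from station import manip, cams, order
from scipy.spatial.transform import Rotation as R
def model(n):
    m=cams.camera_model(n); f=240/np.tan(np.radians(m['vfov'])/2)
    K=np.array([[f,0,m['cx']],[0,f,m['cy']],[0,0,1]])
    return K,np.array([m['k1'],0,0,0,0.]),np.array(m['rvec']).ravel(),np.array(m['tvec']).ravel()
def ray(M,px):
    K,d,r,t=M; u=cv2.undistortPoints(np.array([[px]],float),K,d)[0,0]
    Rm=cv2.Rodrigues(r)[0]; v=Rm.T@np.array([u[0],u[1],1]); return -Rm.T@t, v/np.linalg.norm(v)
def onz(M,px,z):
    c,v=ray(M,px); return c+v*(z-c[2])/v[2]
def proj(M,p):
    K,d,r,t=M; return cv2.projectPoints(np.array(p,float).reshape(-1,1,3),r,t,K,d)[0].reshape(-1,2)
def tri(rays):
    A=np.zeros((3,3));b=np.zeros(3)
    for c,v in rays:
        P=np.eye(3)-np.outer(v,v);A+=P;b+=P@c
    return np.linalg.solve(A,b)
def save(n,fn,box=None):
    im=cams.snapshot(n); 
    return im
E
cat > a.py <<'E'
from h import *
names="cradle bearers screws gate_grip gate_foot mat_top lifter_grip lifter_blade sprocket_center stand_top oil grease cleaner jar mug tape wrench".split()
for c in ("scene","side"):
    im=cams.snapshot(c); cv2.imwrite(f"pics/{c}0.png",im[:,:,::-1]); M=model(c)
    print(c, "cam at",ray(M,(320,240))[0].round(3))
    Z=dict(bearers=.028,screws=.067,gate_grip=.094,gate_foot=.014,mat_top=.003,lifter_grip=.048,sprocket_center=.0315,stand_top=.04)
    for n in names:
        print(n,[(round(float(d['score']),2),np.round(d['at']).astype(int).tolist(),onz(M,d['at'],Z.get(n,0))[:2].round(3).tolist()) for d in cams.spot_point(n,c)[:4]])
print(manip.sense()['tool_rot'],manip.tip_reach)
E
python3 a.py
```

```text
scene cam at [ 1.527 -0.536  1.046]
cradle [(0.69, [239, 326], [0.616, -0.284]), (0.56, [237, 335], [0.639, -0.295])]
bearers [(0.87, [236, 327], [0.64, -0.297])]
screws []
gate_grip [(0.73, [225, 278], [0.548, -0.282]), (0.59, [144, 211], [0.211, -0.385])]
gate_foot [(0.89, [226, 303], [0.546, -0.289]), (0.67, [148, 241], [0.234, -0.396]), (0.45, [324, 274], [0.564, -0.033])]
mat_top [(0.66, [353, 308], [0.688, -0.019])]
lifter_grip [(0.97, [304, 238], [0.449, -0.035]), (0.25, [322, 269], [0.576, -0.046])]
lifter_blade [(0.62, [322, 268], [0.526, -0.019])]
sprocket_center [(0.58, [238, 330], [0.653, -0.297]), (0.33, [389, 259], [0.604, 0.13])]
stand_top [(0.7, [446, 236], [0.602, 0.31]), (0.37, [438, 305], [0.798, 0.143])]
oil [(0.87, [388, 262], [0.583, 0.143])]
grease [(0.93, [287, 296], [0.579, -0.144])]
cleaner [(0.89, [439, 305], [0.771, 0.171])]
jar [(0.93, [320, 352], [0.769, -0.15])]
mug [(0.74, [475, 208], [0.498, 0.494]), (0.55, [225, 301], [0.526, -0.284]), (0.2, [321, 353], [0.773, -0.149])]
tape [(0.64, [502, 233], [0.623, 0.488])]
wrench [(0.82, [127, 336], [0.529, -0.
[... 403 characters left out ...]
 [0.456, -0.106])]
lifter_grip [(0.53, [312, 221], [0.545, -0.215])]
lifter_blade [(0.64, [305, 265], [0.535, -0.018])]
sprocket_center [(0.57, [291, 209], [0.638, -0.317]), (0.47, [254, 256], [0.694, 0.005])]
stand_top [(0.82, [254, 325], [0.611, 0.327])]
oil [(0.58, [282, 295], [0.574, 0.145])]
grease [(0.84, [294, 240], [0.596, -0.162]), (0.63, [284, 390], [0.499, 0.492])]
cleaner [(0.75, [220, 293], [0.758, 0.168])]
jar [(0.6, [244, 236], [0.771, -0.154])]
mug [(0.95, [288, 389], [0.491, 0.487])]
tape [(0.63, [234, 382], [0.62, 0.487])]
wrench [(0.64, [328, 195], [0.523, -0.518]), (0.58, [290, 211], [0.651, -0.36])]
[ 1.81383894e-01  9.83412367e-01 -1.13941748e-05  4.15886065e-06] 0.0726
```

View pics/scene0.png

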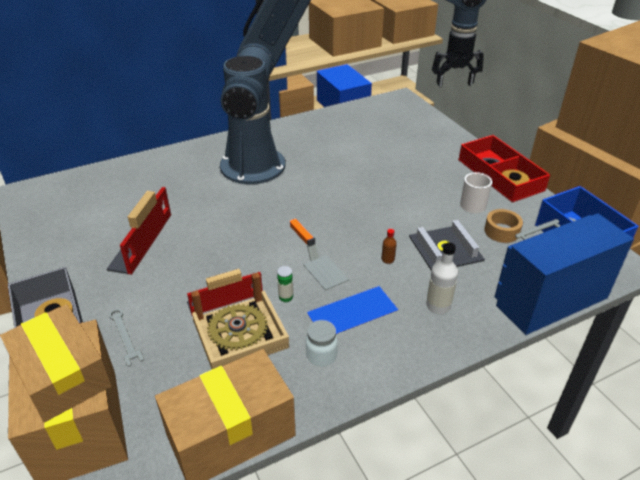

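View pics/side0.png

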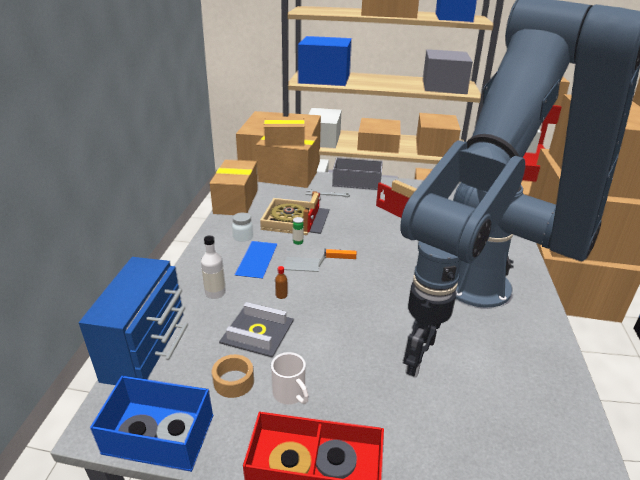

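The gate on the cradle front (scene 225,280) is the smaller one. The look-alike is the big free-standing red plate at (144,230). The mat is at (353,311), the stand at (446,243), the lifter at (304,238) to (325,272), and the sprocket at (237,325). The sprocket-like parts in the bins are decoys.

```bash
cat >> h.py <<'E'
def plan(legs,step=36,deg=6.5):
    """legs: list of (pos, yaw_deg of tool y in world, pointing down); prints rows in tool axes"""
    s=manip.sense(); p=np.array(s['tcp_pos']); Rc=R.from_quat(s['tool_rot']); L=[];W=[]
    for pos,yaw in legs:
        a=np.radians(yaw); y=np.array([np.cos(a),np.sin(a),0]); z=np.array([0,0,-1.]); Rt=R.from_matrix(np.c_[np.cross(y,z),y,z])
        dr=(Rc.inv()*Rt).as_rotvec(degrees=True); d=np.array(pos)-p
        n=int(np.ceil(max(np.linalg.norm(d)*1000/step,np.linalg.norm(dr)/deg,1)))
        for i in range(n):
            L.append((Rc.inv().apply(d/n)*1000).round(1).tolist()); W.append((dr/n).round(2).tolist()); Rc=Rc*R.from_rotvec(dr/n,degrees=True)
        p=np.array(pos); print(n,end=' ')
    print(len(L)); 
    for i in range(0,len(L),20): print('linear',str(L[i:i+20]).replace(' ','')); print('rot',str(W[i:i+20]).replace(' ',''))
def yaw():
    y=R.from_quat(manip.sense()['tool_rot']).as_matrix()[:,1]; return np.degrees(np.arctan2(y[1],y[0]))
E
python3 - <<'E'
from h import *
c,v=ray(model('wrist'),(320,240)); s=manip.sense(); Rt=R.from_quat(s['tool_rot'])
print('wrist cam in tool',Rt.inv().apply(c-np.array(s['tcp_pos'])).round(3),'dir',Rt.inv().apply(v).round(3),cams.camera_model('wrist')['vfov'],s['t'],yaw())
plan([((.44,.25,.40),40),((.52,-.16,.42),0)])
# mat and stand footprints
for c in('scene','side'):
    M=model(c); cams.snapshot(c)
    for n,z in(('mat_top',.003),):
        for d in cams.regions_of('mat_top',c)[:2]:
            ys,xs=np.nonzero(d['pixels']); P=np.array([onz(M,(x,y),z)[:2] for x,y in zip(xs[::3],ys[::3])],np.float32)
            print(c,d['score'],d['rect'],cv2.minAreaRect(P))
E
```

```text
wrist cam in tool [ 0.065 -0.001 -0.071] dir [-0.262  0.018  0.965] 67.39992277847236 1.8 69.09924383748827
12 12 24
linear [[-26.8,-19.5,-8.0],[-27.6,-18.4,-8.0],[-28.4,-17.2,-8.0],[-29.1,-16.0,-8.0],[-29.7,-14.7,-8.0],[-30.3,-13.5,-8.0],[-30.9,-12.2,-8.0],[-31.4,-10.9,-8.0],[-31.8,-9.5,-8.0],[-32.2,-8.2,-8.0],[-32.5,-6.8,-8.0],[-32.7,-5.4,-8.0],[-30.5,-16.9,-1.7],[-31.4,-15.1,-1.7],[-32.2,-13.2,-1.7],[-32.9,-11.3,-1.7],[-33.5,-9.4,-1.7],[-34.0,-7.4,-1.7],[-34.4,-5.4,-1.7],[-34.6,-3.4,-1.7]]
rot [[-0.0,0.0,2.42],[-0.0,0.0,2.42],[-0.0,0.0,2.42],[-0.0,0.0,2.42],[-0.0,0.0,2.42],[-0.0,0.0,2.42],[-0.0,0.0,2.42],[-0.0,0.0,2.42],[-0.0,0.0,2.42],[-0.0,0.0,2.42],[-0.0,0.0,2.42],[-0.0,0.0,2.42],[0.0,-0.0,3.33],[0.0,-0.0,3.33],[0.0,-0.0,3.33],[0.0,-0.0,3.33],[0.0,-0.0,3.33],[0.0,-0.0,3.33],[0.0,-0.0,3.33],[0.0,-0.0,3.33]]
linear [[-34.8,-1.4,-1.7],[-34.8,0.6,-1.7],[-34.7,2.7,-1.7],[-34.5,4.7,-1.7]]
rot [[0.0,-0.0,3.33],[0.0,-0.0,3.33],[0.0,-0.0,3.33],[0.0,-0.0,3.33]]
scene 0.68 [308.3, 285.2, 400.8, 332.6] ((0.69541996717453, -0.02468792349100113), (0.1978527158498764, 0.09260275214910507), 89.99942779541016)
side 0.79 [232.5, 238.7, 275.2, 276.4] ((0.6979626417160034, -0.02329055219888687), (0.2027951329946518, 0.09167875349521637), 89.08704376220703)
```

drive_tool(linear=[[-24, -8, -10], [-24, -8, -10], [-24, -8, -10], [-24, -8, -10], [-24, -8, -10], [-24, -8, -10], [-24, -8, -10], [-24, -8, -10], [-24, -8, -10], [-24, -8, -10], [-24, -8, -10], [-24, -8, -10], [-24, -8, -10], [-24, -8, 0], [0, 0, 0]], rot=[[0, 0, 0], [0, 0, 0], [0, 0, 0], [0, 0, 0], [0, 0, 0], [0, 0, 0], [0, 0, 0], [0, 0, 0], [0, 0, 0], [0, 0, 0], [0, 0, 0], [0, 0, 0], [0, 0, 0], [0, 0, 0], [0, 0, 0]], hand=[85, 85, 85, 85, 85, 85, 85, 85, 85, 85, 85, 85, 85, 85, 85])

```text
t: 3.25
tcp_pos: [0.5083, 0.35, 0.4392]
tool_rot: [0.179, 0.984, -0.001, 0.001]
force: [1.1, 0.2, -0.5]
finger_gap: 0.995
```

```bash
python3 - <<'E'
from h import *
M=model('wrist'); im=cams.snapshot('wrist'); cv2.imwrite('pics/stand.png',im[:,:,::-1])
print(manip.sense()['tcp_pos'],manip.sense()['force'])
Z=dict(stand_top=.04,stand=0,lifter_grip=.048)
for n in('stand_top','stand','lifter_grip'):
    print(n,[(d['score'],np.round(d['at']),onz(M,d['at'],Z[n]).round(4)) for d in cams.spot_point(n,'wrist')[:3]])
Ms=model('scene');cams.snapshot('scene'); Md=model('side');cams.snapshot('side')
a=cams.spot_point('stand_top','scene')[0]['at'];b=cams.spot_point('stand_top','side')[0]['at'];w=cams.spot_point('stand_top','wrist')
print('tri scene/side',tri([ray(Ms,a),ray(Md,b)]).round(4)); 
if w: print('tri3',tri([ray(Ms,a),ray(Md,b),ray(M,w[0]['at'])]).round(4))
d=cams.regions_of('stand','wrist')
if d:
    ys,xs=np.nonzero(d[0]['pixels']);print(d[0]['rect'],cv2.minAreaRect(np.array([onz(M,(x,y),.008)[:2] for x,y in zip(xs[::5],ys[::5])],np.float32)))
plan([((.52,-.16,.42),0)],step=38)
E
```

```text
[0.5067726  0.35128246 0.43946814] [0.07457586 0.17360282 0.33342678]
stand_top [(0.98, array([313., 271.]), array([0.6092, 0.3101, 0.04  ]))]
stand [(0.72, array([309., 262.]), array([0.6078, 0.304 , 0.    ]))]
lifter_grip [(0.63, array([ 37., 242.]), array([ 0.4346, -0.0294,  0.048 ]))]Traceback (most recent call last):
  File "<stdin>", line 8, in <module>
IndexError: list index out of range
```

View pics/stand.png

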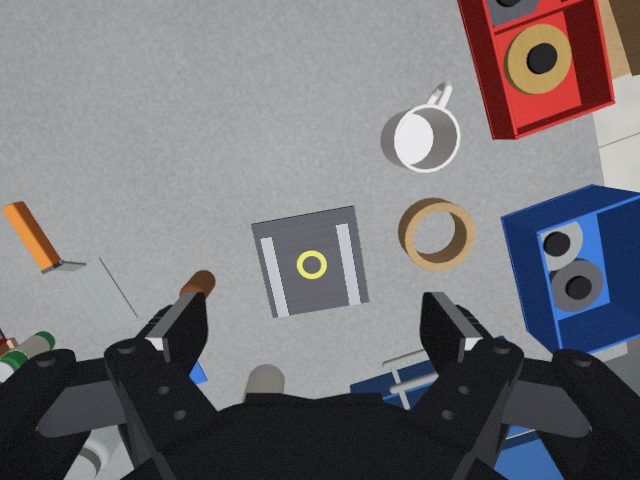

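The wrist view shows the stand at about (310,262) with its ring at (312,265), and base corners at (252,222), (354,206), (369,300) and (274,318). The lifter is at left, handle (5,205) to (60,268), blade to about (145,315).

```bash
python3 - <<'E'
from h import *
M=model('wrist')
C=np.array([onz(M,p,.008)[:2] for p in[(252,222),(354,206),(369,300),(274,318)]]);print(C.round(4),C.mean(0).round(4))
for a,b in((0,3),(1,2)): v=C[b]-C[a];print(np.degrees(np.arctan2(v[1],v[0])),np.linalg.norm(v))
print('ring',onz(M,(312,265),.008))
G=np.array([onz(M,p,.04)[:2] for p in[(262,238),(272,237),(288,315),(278,317),(337,225),(347,223),(361,302),(352,304)]]);print('rails',G.round(4).tolist(),G.mean(0))
for p in[((5,205)),(60,268)]:print('handle',onz(M,p,.048))
plan([((.52,-.16,.42),0)],step=38)
E
```

```text
[[0.5135 0.2546]
 [0.5418 0.3985]
 [0.6859 0.3742]
 [0.6643 0.228 ]] [0.6013 0.3138]
-10.013466378861823 0.15312500698991585
-9.564348948061948 0.14615712365622135
ring [0.6036443 0.3125694 0.008    ]
rails [[0.534, 0.2665], [0.5373, 0.2797], [0.6525, 0.2581], [0.6506, 0.2434], [0.5519, 0.3675], [0.5539, 0.3809], [0.6693, 0.3626], [0.6678, 0.3497]] [0.60216641 0.31354161]
handle [ 0.36984781 -0.04113907  0.048     ]
handle [ 0.47484427 -0.01377253  0.048     ]
14 14
linear [[-13.8,-34.0,1.4],[-16.7,-32.7,1.4],[-19.5,-31.1,1.4],[-22.1,-29.3,1.4],[-24.6,-27.3,1.4],[-26.8,-25.1,1.4],[-28.9,-22.6,1.3],[-30.8,-20.0,1.3],[-32.4,-17.3,1.3],[-33.8,-14.4,1.3],[-34.9,-11.4,1.3],[-35.8,-8.3,1.3],[-36.3,-5.2,1.3],[-36.7,-2.0,1.3]]
rot [[-0.01,-0.0,4.99],[-0.01,-0.0,4.99],[-0.01,-0.0,4.99],[-0.01,-0.0,4.99],[-0.01,-0.0,4.99],[-0.01,-0.0,4.99],[-0.01,-0.0,4.99],[-0.01,-0.0,4.99],[-0.01,-0.0,4.99],[-0.01,-0.0,4.99],[-0.01,-0.0,4.99],[-0.01,-0.0,4.99],[-0.01,-0.0,4.99],[-0.01,-0.0,4.99]]
```

drive_tool(linear=[[-14, -34, 1], [-17, -33, 1], [-19, -31, 1], [-22, -29, 1], [-25, -27, 1], [-27, -25, 1], [-29, -23, 1], [-31, -20, 1], [-32, -17, 1], [-34, -14, 1], [-35, -11, 1], [-36, -8, 1], [-36, -5, 1], [-37, -2, 1], [0, 0, 0]], rot=[[0, 0, 5], [0, 0, 5], [0, 0, 5], [0, 0, 5], [0, 0, 5], [0, 0, 5], [0, 0, 5], [0, 0, 5], [0, 0, 5], [0, 0, 5], [0, 0, 5], [0, 0, 5], [0, 0, 5], [0, 0, 5], [0, 0, 0]], hand=[85, 85, 85, 85, 85, 85, 85, 85, 85, 85, 85, 85, 85, 85, 85])

```text
t: 4.85
tcp_pos: [0.5101, -0.1657, 0.422]
tool_rot: [0.718, 0.696, 0.0, -0.0]
force: [0.1, 0.8, -1.3]
finger_gap: 0.995
```

```bash
cat > look.py <<'E'
import sys
from h import *
Z=dict(bearers=.028,screws=.067,gate_grip=.094,gate_foot=.014,mat_top=.003,lifter_grip=.048,lifter_blade=.0015,sprocket_center=.0315,stand_top=.04,cradle=0,oil=0,grease=0)
def look(fn,names):
    M=model('wrist'); im=cams.snapshot('wrist'); cv2.imwrite(f'pics/{fn}.png',im[:,:,::-1]); s=manip.sense()
    print(s['t'],s['tcp_pos'].round(4),round(yaw(),2))
    for n in names:
        print(n,[(round(float(d['score']),2),np.round(d['at'],1).tolist(),onz(M,d['at'],Z.get(n,0)).round(4).tolist()) for d in cams.spot_point(n,'wrist')[:3]])
    return M,im
if __name__=='__main__': look(sys.argv[1],sys.argv[2:])
E
python3 look.py gate gate_grip gate_foot screws sprocket_center bearers lifter_grip lifter_blade
```

```text
4.9 [ 0.5097 -0.1628  0.422 ] -1.62
gate_grip [(0.89, [348.0, 299.9], [0.5473, -0.2857, 0.094])]
gate_foot [(0.72, [135.9, 341.8], [0.2331, -0.3831, 0.014]), (0.72, [413.6, 282.8], [0.6485, -0.2993, 0.014]), (0.65, [343.5, 277.5], [0.5483, -0.2879, 0.014])]
screws []
sprocket_center [(0.72, [410.6, 285.6], [0.6395, -0.2961, 0.0315]), (0.53, [455.3, 80.0], [0.6845, -0.0325, 0.0315])]
bearers [(0.65, [342.0, 80.2], [0.5482, -0.0292, 0.028])]
lifter_grip [(0.75, [247.0, 78.5], [0.4371, -0.0268, 0.048])]
lifter_blade [(0.86, [335.6, 78.5], [0.5421, -0.0228, 0.0015])]
```

View pics/gate.png

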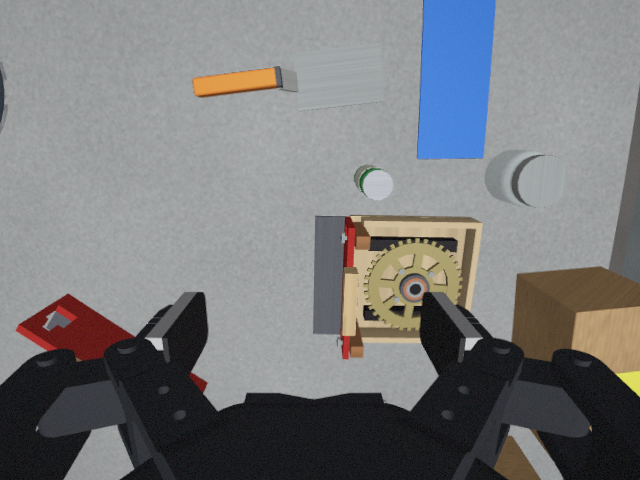

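The wrist view shows the gate's plate edge from (349,217) to (346,358), its grip bar at about (349,305) and the foot on the left (to -x). The sprocket hub is at (414,288). The lifter handle is (195,87) to (280,77), with the blade to (382,75). The grease can is at (376,184).

```bash
cat > mm.py <<'E'
from h import *
im=cv2.imread('pics/gate.png'); cv2.imwrite('pics/gcrop.png',cv2.resize(im[190:370,290:500],None,fx=3.5,fy=3.3,interpolation=cv2.INTER_CUBIC))
M=model('wrist'); g=cams.spot_point('gate_grip','wrist')[0]['at']
Ms=model('scene');cams.snapshot('scene'); a=cams.spot_point('gate_grip','scene')
Md=model('side');cams.snapshot('side'); b=cams.spot_point('gate_grip','side')
print(a[0]['at'],b[0]['at'])
print('grip',tri([ray(M,g),ray(Ms,a[0]['at']),ray(Md,b[0]['at'])]).round(4),tri([ray(M,g),ray(Md,b[0]['at'])]).round(4))
a=cams.spot_point('sprocket_center','scene'); b=cams.spot_point('sprocket_center','side'); print('spr side',[x['at'] for x in b[:2]])
if a: print('sprocket',tri([ray(M,(414,287)),ray(Ms,a[0]['at'])]).round(4))
print('hub',onz(M,(414,287),.043))
for lab,p,z in[('plate tops',[(349,217),(346,358)],.082),('lifter handle',[(194,87),(281,77)],.059),('blade',[(382,45),(383,101)],.003),('blade rear',[(296,51),(302,109)],.003),('mat',[(424,0),(418,158),(484,158),(495,0)],.003),('wall tops',[(481,222),(472,345)],.04)]:
    q=[onz(M,x,z).round(4) for x in p]; v=q[1]-q[0]; print(lab,[x.tolist() for x in q],np.degrees(np.arctan2(v[1],v[0])).round(1))
E
python3 mm.py
```

```text
[141.3, 210.4] [406.8, 190.2]
grip [ 0.3708 -0.321   0.1651] [ 0.3848 -0.1751  0.2485]
spr side [[291.5, 211.3]]
sprocket [ 0.6467 -0.2917  0.0252]
hub [ 0.64178576 -0.28359336  0.043     ]
plate tops [[0.55, -0.1779, 0.082], [0.547, -0.3648, 0.082]] -90.9
lifter handle [[0.3758, -0.0279, 0.059], [0.4753, -0.0202, 0.059]] 4.4
blade [[0.5985, 0.0247, 0.003], [0.6011, -0.0422, 0.003]] -87.8
blade rear [[0.4908, 0.0197, 0.003], [0.4964, -0.0501, 0.003]] -85.4
mat [[0.6495, 0.0758, 0.003], [0.6497, -0.1153, 0.003], [0.7395, -0.1165, 0.003], [0.7381, 0.0761, 0.003]] -89.9
wall tops [[0.7259, -0.1964, 0.04], [0.7315, -0.3765, 0.04]] -88.2
```

View pics/gcrop.png

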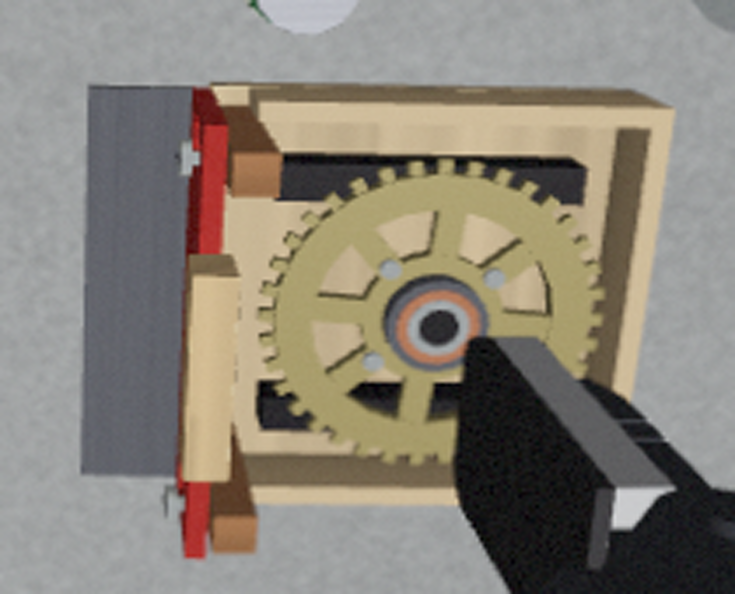

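```bash
python3 - <<'E'
from h import *
M=model('wrist'); Ms=model('scene'); Md=model('side')
near=lambda l,c,p: min(cams.spot_point(l,c),key=lambda d:np.hypot(d['at'][0]-p[0],d['at'][1]-p[1]))['at']
g=(348,300);a=near('gate_grip','scene',(225,278));b=near('gate_grip','side',(312,202));print(a,b)
for S in([ray(M,g),ray(Ms,a)],[ray(M,g),ray(Md,b)],[ray(M,g),ray(Ms,a),ray(Md,b)]):print('grip',tri(S).round(4))
cr=lambda x,y:(x/3.5+290,y/3.3+190)
for lab,p,z in[('bar top',[(190,274),(237,274),(231,480),(182,480)],.106),('plate top',[(203,123),(228,123)],.082),('foot',[(88,86),(80,473)],.018),('screws',[(180,158),(167,502)],.067),('bearer ends',[(584,163),(584,203)],.028),('wall in',[(614,130),(600,395)],.04),('hub',[(440,326)]*2,.043)]:
    q=np.array([onz(M,cr(*x),z) for x in p]); v=q[-1]-q[0]; print(lab,q[:,:2].round(4).tolist(),q.mean(0)[:2].round(4),np.degrees(np.arctan2(v[1],v[0])).round(1))
E
```

```text
[226.7, 278.3] [315.5, 200.3]
grip [ 0.5479 -0.2786  0.0934]
grip [ 0.5445 -0.2772  0.0978]
grip [ 0.5458 -0.2791  0.0944]
bar top [[0.5423, -0.2396], [0.5576, -0.2399], [0.5564, -0.3197], [0.5395, -0.3193]] [ 0.549  -0.2796] -92.0
plate top [[0.5487, -0.1916], [0.5571, -0.1918]] [ 0.5529 -0.1917] -1.3
foot [[0.5104, -0.19], [0.5031, -0.3655]] [ 0.5068 -0.2778] -92.4
screws [[0.542, -0.2083], [0.5367, -0.3516]] [ 0.5394 -0.2799] -92.1
bearer ends [[0.7006, -0.2243], [0.7019, -0.2413]] [ 0.7012 -0.2328] -85.5
wall in [[0.7059, -0.2077], [0.7104, -0.3223]] [ 0.7082 -0.265 ] -87.8
hub [[0.6439, -0.2879], [0.6439, -0.2879]] [ 0.6439 -0.2879] 0.0
```

drive_tool(linear=[[-14.4, 5.3, 27.5], [-14.4, 5.3, 27.5], [-14.4, 5.3, 27.5], [-14.4, 5.3, 27.5], [-14.4, 5.3, 27.5], [-14.4, 5.3, 27.5], [-14.4, 5.3, 27.5], [-14.4, 5.3, 27.5], [0, 0, 0]], rot=[[0, 0, 0.4], [0, 0, 0], [0, 0, 0], [0, 0, 0], [0, 0, 0], [0, 0, 0], [0, 0, 0], [0, 0, 0], [0, 0, 0]], hand=[50, 50, 50, 50, 50, 50, 50, 50, 50], force=60)

```text
t: 6.45
tcp_pos: [0.555, -0.2831, 0.1982]
tool_rot: [0.718, 0.696, 0.004, 0.006]
force: [-0.9, 1.6, 0.1]
finger_gap: 0.586
```

```bash
python3 look.py g2 gate_grip screws; python3 - <<'E'
from h import *
plan([((.549,-.2795,.150),-2)],step=20)
E
```

```text
6.5 [ 0.5552 -0.2822  0.2005] -1.71
gate_grip [(0.67, [297.8, 277.9], [0.5477, -0.2867, 0.094])]
screws []
3 3
linear [[0.7,-2.8,18.0],[0.7,-2.7,18.1],[0.6,-2.6,18.1]]
rot [[0.37,0.11,0.13],[0.37,0.11,0.13],[0.37,0.11,0.13]]
```

View pics/g2.png

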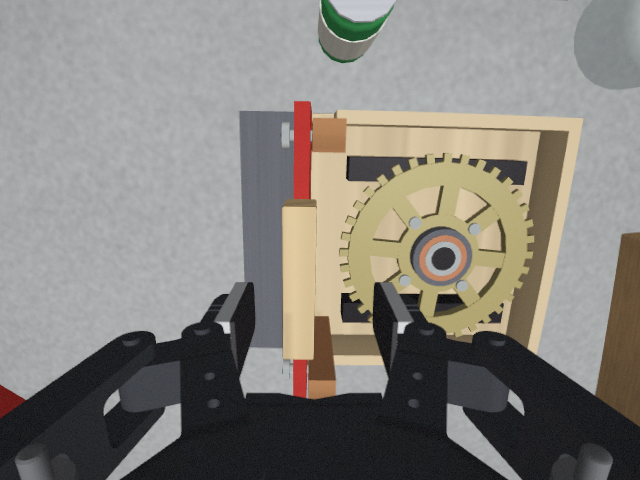

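The bar lies between the fingers, top face (284,206) to (314,358), slightly left of centre. The hub is at (443,258), the upper bearer runs (347,170) to (527,173), and the upper screw head is at (286,135).

```bash
python3 - <<'E'
from h import *
M=model('wrist')
for lab,p,z in[('bar top',[(284,206),(316,206),(314,358),(284,358)],.106),('hub',[(443,258)]*2,.043),('sprocket L/R',[(342,245),(533,240)],.035),('bearer up',[(347,158),(527,163)],.028),('bearer up low',[(347,180),(527,183)],.028),('wall in',[(540,131),(520,335)],.04),('top wall',[(337,112),(582,119)],.04)]:
    q=np.array([onz(M,x,z) for x in p]); v=q[-1]-q[0]; print(lab,q[:,:2].round(4).tolist(),q.mean(0)[:2].round(4),np.degrees(np.arctan2(v[1],v[0])).round(1))
E
```

```text
bar top [[0.5449, -0.2466], [0.56, -0.247], [0.5568, -0.3295], [0.5407, -0.3289]] [ 0.5506 -0.288 ] -92.9
hub [[0.6476, -0.2971], [0.6476, -0.2971]] [ 0.6476 -0.2971] 0.0
sprocket L/R [[0.5789, -0.2878], [0.7154, -0.2887]] [ 0.6471 -0.2883] -0.4
bearer up [[0.5833, -0.229], [0.7084, -0.2351]] [ 0.6459 -0.2321] -2.8
bearer up low [[0.5833, -0.2438], [0.7101, -0.249]] [ 0.6467 -0.2464] -2.4
wall in [[0.7074, -0.214], [0.7127, -0.3617]] [ 0.71   -0.2878] -87.9
top wall [[0.576, -0.2002], [0.7352, -0.2067]] [ 0.6556 -0.2034] -2.3
```

drive_tool(linear=[[0.7, -2.8, 18], [0.7, -2.8, 18], [0.7, -2.5, 14.5], [0, 0, 0], [0, 0, 0], [0, 0, 0], [0, 0, 0]], rot=[[0.4, 0.1, 0.1], [0.4, 0.1, 0.1], [0.4, 0.1, 0.1], [0, 0, 0], [0, 0, 0], [0, 0, 0], [0, 0, 0]], hand=[50, 50, 50, 10, 5, 5, 5], force=60)

```text
t: 7.18
tcp_pos: [0.5506, -0.2776, 0.166]
tool_rot: [0.717, 0.697, -0.001, 0.006]
force: [0.3, 0.6, -3.9]
finger_gap: 0.164
```

The grip closed 16 mm too high, so I'll reopen and lower.

drive_tool(linear=[[0, 0, 0], [0, 0, 0], [0, 0, 0], [0, 0, 8], [0, 0, 8], [0, 0, 3], [0, 0, 0]], rot=[[0, 0, 0], [0, 0, 0], [0, 0, 0], [0, 0, 0], [0, 0, 0], [0, 0, 0], [0, 0, 0]], hand=[45, 45, 45, 45, 45, 45, 45])

```text
t: 7.77
tcp_pos: [0.5544, -0.2791, 0.1502]
tool_rot: [0.717, 0.697, 0.001, 0.012]
force: [0.3, 0.6, 0.5]
finger_gap: 0.524
```

```bash
python3 - <<'E'
from h import *
s=manip.sense();print(s['tcp_pos'],s['finger_gap'],s['force'],R.from_quat(s['tool_rot']).as_matrix().round(4))
E
```

```text
[ 0.55444373 -0.27907367  0.15023643] 0.5236853431650351 [0.30969722 0.5553414  0.49358557] [[ 0.0276  0.9995  0.0176]
 [ 0.9995 -0.0273 -0.0166]
 [-0.0161  0.0181 -0.9997]]
```

drive_tool(linear=[[0, -4, 0], [0, 0, 0], [0, 0, 0], [0, 0, 0], [0, 0, 0], [0, 0, 0]], rot=[[1.1, 0.9, 0], [0, 0, 0], [0, 0, 0], [0, 0, 0], [0, 0, 0], [0, 0, 0]], hand=[45, 20, 5, 5, 5, 5])

```text
t: 8.27
tcp_pos: [0.5501, -0.2786, 0.1485]
tool_rot: [0.717, 0.697, -0.001, -0.002]
force: [0.1, -1.2, -0.0]
finger_gap: 0.175
```

```bash
python3 - <<'E'
from h import *
s=manip.sense();print(s['tcp_pos'],s['finger_gap'],s['force'],R.from_quat(s['tool_rot']).as_matrix().round(4))
E
```

```text
[ 0.55013728 -0.27864158  0.14847723] 0.1749241777322284 [ 0.11336364 -1.18370105 -0.03270845] [[ 0.0286  0.9996 -0.0031]
 [ 0.9996 -0.0286  0.0013]
 [ 0.0012 -0.0032 -1.    ]]
```

drive_tool(linear=[[0, 0, -6], [0, 0, -6], [0, 0, -6], [0, 0, -2], [0, 0, 0], [0, 0, 0]], rot=[[0, 0, 0], [0, 0, 0], [0, 0, 0], [0, 0, 0], [0, 0, 0], [0, 0, 0]], hand=[5, 5, 5, 5, 5, 5])

```text
t: 8.77
tcp_pos: [0.5496, -0.2777, 0.1693]
tool_rot: [0.717, 0.697, -0.001, -0.003]
force: [0.4, -0.6, -3.1]
finger_gap: 0.178
```

drive_tool(linear=[[0, -8, 0], [0, -10, 0], [0, -10, 0], [0, -10, 0], [0, -10, 0], [0, -5, 0], [0, 0, 0]], rot=[[0, 0, 0], [0, 0, 0], [0, 0, 0], [0, 0, 0], [0, 0, 0], [0, 0, 0], [0, 0, 0]], hand=[5, 5, 5, 5, 5, 5, 5])

```text
t: 9.35
tcp_pos: [0.4886, -0.2745, 0.1685]
tool_rot: [0.717, 0.697, -0.001, -0.005]
force: [-0.3, 0.0, -3.4]
finger_gap: 0.174
```

```bash
python3 - <<'E'
from h import *
print(manip.sense()['force'])
plan([((.44,-.265,.26),-1.6),((.50,-.10,.30),-1),((.697,-.024,.30),0),((.697,-.024,.17),0)],step=30)
E
```

```text
[-0.26799112  0.03169082 -3.41771498]
4 7 8 5 24
linear [[2.2,-12.4,-22.7],[2.1,-12.4,-22.8],[2.1,-12.3,-22.8],[2.1,-12.3,-22.8],[23.8,7.9,-5.7],[23.8,7.9,-5.7],[23.8,8.0,-5.7],[23.8,8.0,-5.7],[23.8,8.1,-5.7],[23.7,8.1,-5.7],[23.7,8.1,-5.7],[9.9,24.5,-0.0],[9.9,24.5,-0.0],[9.8,24.5,-0.0],[9.8,24.5,-0.0],[9.7,24.5,-0.0],[9.7,24.6,-0.0],[9.6,24.6,-0.0],[9.6,24.6,-0.0],[0.0,0.0,26.0]]
rot [[-0.13,-0.08,0.01],[-0.13,-0.08,0.01],[-0.13,-0.08,0.01],[-0.13,-0.08,0.01],[0.0,-0.0,-0.09],[0.0,-0.0,-0.09],[0.0,-0.0,-0.09],[0.0,-0.0,-0.09],[0.0,-0.0,-0.09],[0.0,-0.0,-0.09],[0.0,-0.0,-0.09],[-0.0,0.0,-0.13],[-0.0,0.0,-0.13],[-0.0,0.0,-0.13],[-0.0,0.0,-0.13],[-0.0,0.0,-0.13],[-0.0,0.0,-0.13],[-0.0,0.0,-0.13],[-0.0,0.0,-0.13],[-0.0,0.0,-0.0]]
linear [[0.0,0.0,26.0],[0.0,0.0,26.0],[0.0,0.0,26.0],[0.0,0.0,26.0]]
rot [[-0.0,0.0,-0.0],[-0.0,0.0,-0.0],[-0.0,0.0,-0.0],[-0.0,0.0,-0.0]]
```

drive_tool(linear=[[2, -12, -23], [2, -12, -23], [2, -12, -23], [2, -12, -23], [24, 8, -6], [24, 8, -6], [24, 8, -6], [24, 8, -6], [24, 8, -6], [24, 8, -6], [24, 8, -6], [10, 25, 0], [10, 25, 0], [10, 25, 0], [10, 25, 0], [10, 25, 0], [10, 25, 0], [10, 25, 0], [10, 25, 0], [0, 0, 0]], rot=[[-0.1, -0.1, 0], [-0.1, -0.1, 0], [-0.1, -0.1, 0], [-0.1, -0.1, 0], [0, 0, -0.1], [0, 0, -0.1], [0, 0, -0.1], [0, 0, -0.1], [0, 0, -0.1], [0, 0, -0.1], [0, 0, -0.1], [0, 0, -0.1], [0, 0, -0.1], [0, 0, -0.1], [0, 0, -0.1], [0, 0, -0.1], [0, 0, -0.1], [0, 0, -0.1], [0, 0, -0.1], [0, 0, 0]], hand=[5, 5, 5, 5, 5, 5, 5, 5, 5, 5, 5, 5, 5, 5, 5, 5, 5, 5, 5, 5])

```text
t: 11.02
tcp_pos: [0.7071, -0.0098, 0.307]
tool_rot: [0.71, 0.704, 0.001, 0.0]
force: [-0.1, 0.9, -3.1]
finger_gap: 0.174
```

```bash
python3 - <<'E'
from h import *
s=manip.sense();print(s['tcp_pos'],s['force'])
plan([((.708,-.024,.16),0)],step=26)
E
```

```text
[ 0.7070734  -0.00978582  0.30704448] [-0.07499346  0.94419077 -3.0963285 ]
6 6
linear [[-2.4,0.1,24.5],[-2.4,0.1,24.5],[-2.4,0.1,24.5],[-2.4,0.1,24.5],[-2.4,0.1,24.5],[-2.4,0.2,24.5]]
rot [[0.01,-0.01,-0.08],[0.01,-0.01,-0.08],[0.01,-0.01,-0.08],[0.01,-0.01,-0.08],[0.01,-0.01,-0.08],[0.01,-0.01,-0.08]]
```

drive_tool(linear=[[-2, 0, 24], [-2, 0, 24], [-2, 0, 24], [-2, 0, 24], [-2, 0, 24], [-2, 0, 20], [0, 0, 5], [0, 0, 0]], rot=[[0, 0, -0.1], [0, 0, -0.1], [0, 0, -0.1], [0, 0, -0.1], [0, 0, -0.1], [0, 0, -0.1], [0, 0, 0], [0, 0, 0]], hand=[5, 5, 5, 5, 5, 5, 5, 5])

```text
t: 11.68
tcp_pos: [0.7084, -0.0207, 0.1551]
tool_rot: [0.705, 0.709, 0.002, 0.001]
force: [-0.1, -0.4, -2.6]
finger_gap: 0.174
```

```bash
python3 - <<'E'
from h import *
s=manip.sense();print(s['tcp_pos'],s['force'],R.from_quat(s['tool_rot']).as_matrix().round(4).tolist())
E
```

```text
[ 0.70838822 -0.02074428  0.15511232] [-0.12256025 -0.43007068 -2.62338825] [[-0.0061, 1.0, 0.0035], [1.0, 0.0061, 0.0013], [0.0012, 0.0035, -1.0]]
```

drive_tool(linear=[[0, 0, 5], [0, 0, 5], [0, 0, 3], [0, 0, 2], [0, 0, 2], [0, 0, 1], [0, 0, 0]], rot=[[0, 0, 0], [0, 0, 0], [0, 0, 0], [0, 0, 0], [0, 0, 0], [0, 0, 0], [0, 0, 0]], hand=[5, 5, 5, 5, 5, 5, 5])

```text
t: 12.27
tcp_pos: [0.7112, -0.0209, 0.1415]
tool_rot: [0.705, 0.709, 0.004, 0.005]
force: [-0.1, -0.1, -3.4]
finger_gap: 0.175
```

drive_tool(linear=[[0, 0, 2], [0, 0, 2], [0, 0, 1.5], [0, 0, 0], [0, 0, 0]], rot=[[0.7, 0, 0], [0, 0, 0], [0, 0, 0], [0, 0, 0], [0, 0, 0]], hand=[5, 5, 5, 5, 5])

```text
t: 12.68
tcp_pos: [0.7122, -0.0209, 0.138]
tool_rot: [0.705, 0.709, 0.001, 0.001]
force: [-0.0, -0.3, -1.8]
finger_gap: 0.181
```

drive_tool(linear=[[0, 0, 1], [0, 0, 0], [0, 0, 0], [0, 0, 0], [0, 0, 0], [0, 0, 0]], rot=[[0, 0, 0], [0, 0, 0], [0, 0, 0], [0, 0, 0], [0, 0, 0], [0, 0, 0]], hand=[5, 5, 30, 45, 45, 45])

```text
t: 13.18
tcp_pos: [0.7137, -0.0212, 0.139]
tool_rot: [0.705, 0.709, 0.002, 0.003]
force: [0.4, 0.0, 0.1]
finger_gap: 0.523
```

```bash
python3 - <<'E'
from h import *
s=manip.sense();print(s['t'],s['tcp_pos'],s['force'],s['finger_gap'])
plan([((.7117,-.0209,.28),0),((.435,-.03,.30),-86)],step=33,deg=6.8)
plan([((.7117,-.0209,.28),0),((.435,-.03,.30),94)],step=33,deg=6.8)
print(s['q'])
E
```

```text
13.1833 [ 0.71367527 -0.02123561  0.13895419] [0.38445728 0.02361845 0.13376078] 0.5232358336811702
5 13 18
linear [[0.0,-0.2,-28.2],[0.0,-0.2,-28.2],[0.0,-0.3,-28.2],[0.0,-0.3,-28.2],[0.1,-0.4,-28.2],[-0.7,-21.3,-1.5],[-3.1,-21.1,-1.5],[-5.6,-20.6,-1.5],[-7.9,-19.8,-1.5],[-10.1,-18.7,-1.5],[-12.2,-17.5,-1.5],[-14.1,-15.9,-1.5],[-15.9,-14.2,-1.5],[-17.4,-12.3,-1.5],[-18.7,-10.2,-1.5],[-19.8,-8.0,-1.5],[-20.5,-5.6,-1.5],[-21.0,-3.2,-1.5]]
rot [[0.08,0.02,0.07],[0.08,0.02,0.07],[0.08,0.02,0.07],[0.08,0.02,0.07],[0.08,0.02,0.07],[0.0,0.0,6.62],[0.0,0.0,6.62],[0.0,0.0,6.62],[0.0,0.0,6.62],[0.0,0.0,6.62],[0.0,0.0,6.62],[0.0,0.0,6.62],[0.0,0.0,6.62],[0.0,0.0,6.62],[0.0,0.0,6.62],[0.0,0.0,6.62],[0.0,0.0,6.62],[0.0,0.0,6.62]]
5 14 19
linear [[0.0,-0.2,-28.2],[0.0,-0.2,-28.2],[0.0,-0.3,-28.2],[0.0,-0.3,-28.2],[0.1,-0.4,-28.2],[-0.6,-19.8,-1.4],[1.7,-19.7,-1.4],[4.0,-19.4,-1.4],[6.2,-18.8,-1.4],[8.3,-17.9,-1.4],[10.4,-16.8,-1.4],[12.3,-15.5,-1.4],[14.0,-14.0,-1.4],[15.5,-12.2,-1.4],[16.9,-10.3,-1.4],[18.0,-8.3,-1.4],[18.8,-6.1,-1.4],[19.4,-3.9,-1.4],[19.7,-1.6,-1.4]]
rot [[0.08,0.02,0.07],[0.08,0.02,0.07],[0.08,0.02,0.07],[0.08,0.02,0.07],[0.08,0.02,0.07],[-0.0,0.0,-6.71],[-0.0,0.0,-6.71],[-0.0,0.0,-6.71],[-0.0,0.0,-6.71],[-0.0,0.0,-6.71],[-0.0,0.0,-6.71],[-0.0,0.0,-6.71],[-0.0,0.0,-6.71],[-0.0,0.0,-6.71],[-0.0,0.0,-6.71],[-0.0,0.0,-6.71],[-0.0,0.0,-6.71],[-0.0,0.0,-6.71],[-0.0,0.0,-6.71]]
[-1.85663305e-01  8.32441966e-01  1.30643055e+00 -6.77026225e-04
  9.95280666e-01 -1.91838396e-01]
```

drive_tool(linear=[[0, 0, -15], [0, 0, -28], [0, 0, -28], [0, 0, -28], [0, 0, -28], [0, 0, -15], [-1, -20, -1], [2, -20, -1], [4, -19, -1], [6, -19, -1], [8, -18, -1], [10, -17, -1], [12, -15, -1], [14, -14, -1], [16, -12, -1], [17, -10, -1], [18, -8, -1], [19, -6, -1], [19, -4, -1], [20, -2, -1]], rot=[[0.3, 0.1, 0], [0, 0, 0], [0, 0, 0], [0, 0, 0], [0, 0, 0], [0, 0, 0], [0, 0, -6.7], [0, 0, -6.7], [0, 0, -6.7], [0, 0, -6.7], [0, 0, -6.7], [0, 0, -6.7], [0, 0, -6.7], [0, 0, -6.7], [0, 0, -6.7], [0, 0, -6.7], [0, 0, -6.7], [0, 0, -6.7], [0, 0, -6.7], [0, 0, -6.7]], hand=[45, 45, 45, 45, 45, 45, 45, 45, 45, 45, 45, 45, 45, 45, 45, 45, 45, 45, 45, 45])

```text
t: 14.85
tcp_pos: [0.4317, -0.0427, 0.3022]
tool_rot: [-0.077, 0.997, -0.004, 0.011]
force: [0.2, -0.1, -0.9]
finger_gap: 0.526
```

drive_tool(linear=[[0, 0, 0], [0, 0, 0]], rot=[[0, 0, 0], [0, 0, 0]], hand=[45, 45])

```text
t: 15.02
tcp_pos: [0.4279, -0.0422, 0.3027]
tool_rot: [-0.078, 0.997, -0.003, 0.01]
force: [0.4, -0.8, 0.4]
finger_gap: 0.527
```

```bash
python3 look.py lift lifter_grip lifter_blade gate_grip gate_foot mat_top sprocket_center; python3 - <<'E'
from h import *
s=manip.sense();print(s['tcp_pos'],R.from_quat(s['tool_rot']).as_matrix().round(4).tolist())
E
```

```text
15.0667 [ 0.4277 -0.042   0.3025] 98.93
lifter_grip [(0.63, [331.2, 218.9], [0.433, -0.0278, 0.048])]
lifter_blade [(0.98, [318.6, 307.2], [0.5468, -0.021, 0.0015])]
gate_grip []
gate_foot []
mat_top []
sprocket_center [(0.57, [63.5, 356.7], [0.6408, -0.298, 0.0315]), (0.46, [568.5, 385.3], [0.5865, 0.2768, 0.0315])]
[ 0.42859495 -0.04203628  0.30203085] [[-0.9874, -0.157, 0.0192], [-0.1571, 0.9876, -0.0046], [-0.0183, -0.0076, -0.9998]]
```

View pics/lift.png

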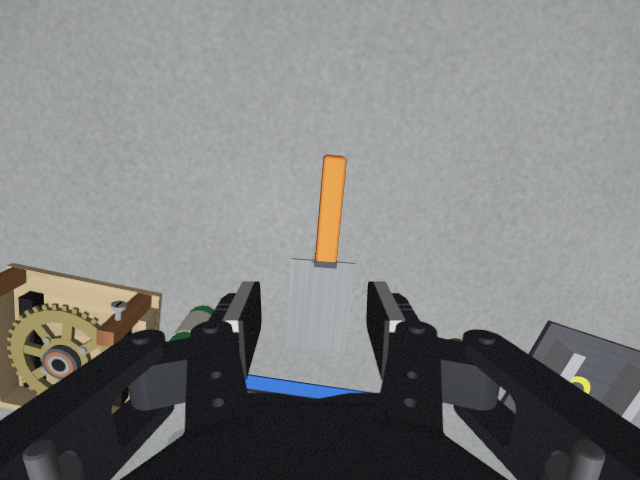

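The handle runs from (335,155) to (326,265), and the blade is below it to about (318,350). The path down is clear.

```bash
cat > h2.py <<'E'
from h import *
M=model('wrist')
for lab,p,z in[('handle',[(335,155),(327,264)],.059),('blade L',[(291,259),(287,347)],.003),('blade R',[(354,264),(344,351)],.003),('mat edge',[(250,377),(365,391)],.003)]:
    q=np.array([onz(M,x,z) for x in p]); v=q[-1]-q[0]; print(lab,q[:,:2].round(4).tolist(),q.mean(0)[:2].round(4),np.degrees(np.arctan2(v[1],v[0])).round(1))
plan([((.436,-.0265,.16),93.5),((.436,-.0265,.102),93.5)],step=26)
E
python3 h2.py
```

```text
handle [[0.3754, -0.0347], [0.4733, -0.025]] [ 0.4244 -0.0298] 5.7
blade L [[0.4938, -0.0594], [0.6027, -0.0488]] [ 0.5482 -0.0541] 5.5
blade R [[0.4885, 0.009], [0.5972, 0.0181]] [0.5429 0.0135] 4.8
mat edge [[0.6515, -0.0874], [0.6488, 0.0538]] [ 0.6502 -0.0168] 91.1
6 3 9
linear [[-1.2,2.5,23.7],[-1.2,2.5,23.7],[-1.3,2.5,23.7],[-1.3,2.5,23.7],[-1.3,2.5,23.7],[-1.4,2.5,23.7],[-0.0,-0.0,19.3],[-0.0,-0.0,19.3],[-0.0,-0.0,19.3]]
rot [[-0.06,0.18,0.92],[-0.06,0.18,0.92],[-0.06,0.18,0.92],[-0.06,0.18,0.92],[-0.06,0.18,0.92],[-0.06,0.18,0.92],[0.0,-0.0,0.0],[0.0,-0.0,0.0],[0.0,-0.0,0.0]]
```

drive_tool(linear=[[-1.4, 2, 24], [-1.4, 2, 24], [-1.4, 2, 24], [-1.4, 2, 24], [-1.4, 2, 24], [-1.4, 2, 24], [0, 0, 10], [0, 0, 0]], rot=[[-0.1, 0.2, 0.6], [-0.1, 0.2, 0.6], [-0.1, 0.2, 0.6], [-0.1, 0.2, 0.6], [-0.1, 0.2, 0.6], [-0.1, 0.2, 0.6], [0, 0, 0], [0, 0, 0]], hand=[45, 45, 45, 45, 45, 45, 45, 45])

```text
t: 16.03
tcp_pos: [0.4464, -0.0306, 0.1426]
tool_rot: [-0.045, 0.999, -0.001, 0.005]
force: [-0.4, 0.6, -0.0]
finger_gap: 0.526
```

```bash
python3 - <<'E'
from h import *
s=manip.sense();print(s['tcp_pos'],R.from_quat(s['tool_rot']).as_matrix().round(4).tolist(),yaw())
plan([((.435,-.029,.102),95.2)],step=15)
E
```

```text
[ 0.44640124 -0.03056738  0.14263946] [[-0.9959, -0.0904, 0.0097], [-0.0904, 0.9959, -0.0013], [-0.0095, -0.0022, -1.0]] 95.187446352175
3 3
linear [[3.9,0.9,13.5],[3.8,0.9,13.5],[3.8,0.9,13.5]]
rot [[-0.04,0.18,-0.0],[-0.04,0.18,-0.0],[-0.04,0.18,-0.0]]
```

drive_tool(linear=[[4, 1, 14], [4, 1, 14], [4, 1, 12], [0, 0, 2], [0, 0, 0]], rot=[[0, 0.2, 0], [0, 0.2, 0], [0, 0.2, 0], [0, 0, 0], [0, 0, 0]], hand=[45, 45, 45, 45, 45])

```text
t: 16.45
tcp_pos: [0.4384, -0.0294, 0.0995]
tool_rot: [-0.045, 0.999, -0.002, 0.002]
force: [-0.3, -0.1, -0.6]
finger_gap: 0.529
```

```bash
cat > st.py <<'E'
from h import *
s=manip.sense();print(s['t'],s['tcp_pos'].round(4),s['force'].round(2),'gap',round(s['finger_gap'],3),'yaw',round(yaw(),2)); Rm=R.from_quat(s['tool_rot']).as_matrix();d=-Rm[2]
print('tilt fix rot about tool x,y deg',np.degrees([-d[1],d[0]]).round(2),'toolx',Rm[:,0].round(3),'tooly',Rm[:,1].round(3))
E
python3 st.py
```

```text
16.45 [ 0.4384 -0.0294  0.0995] [-0.34 -0.06 -0.58] gap 0.529 yaw 95.19
tilt fix rot about tool x,y deg [-0.24  0.2 ] toolx [-0.996 -0.091 -0.003] tooly [-0.091  0.996 -0.004]
```

drive_tool(linear=[[3, 0, -1.5], [0, 0, 0], [0, 0, 0], [0, 0, 0], [0, 0, 0], [0, 0, 0], [0, 0, 0]], rot=[[-0.2, 0.2, 0], [0, 0, 0], [0, 0, 0], [0, 0, 0], [0, 0, 0], [0, 0, 0], [0, 0, 0]], hand=[45, 45, 20, 10, 10, 10, 10], force=120)

```text
t: 17.03
tcp_pos: [0.4378, -0.0304, 0.1048]
tool_rot: [-0.045, 0.999, -0.002, 0.004]
force: [-0.4, -0.0, -1.8]
finger_gap: 0.215
```

```bash
python3 st.py
```

```text
17.0333 [ 0.4378 -0.0304  0.1048] [-0.44 -0.02 -1.78] gap 0.215 yaw 95.21
tilt fix rot about tool x,y deg [-0.2   0.39] toolx [-0.996 -0.091 -0.007] tooly [-0.091  0.996 -0.003]
```

drive_tool(linear=[[0, 0, 1.5], [0, 0, 0.5]], rot=[[0, 0, 0], [0, 0, 0]], hand=[10, 10])

```text
t: 17.2
tcp_pos: [0.4375, -0.0305, 0.1036]
tool_rot: [-0.045, 0.999, -0.002, 0.004]
force: [-1.1, -0.2, 9.8]
finger_gap: 0.214
```

drive_tool(linear=[[0, 0, 1.5], [0, 0, 0.5]], rot=[[0, 0, 0], [0, 0, 0]], hand=[10, 10])

```text
t: 17.37
tcp_pos: [0.4373, -0.0305, 0.1035]
tool_rot: [-0.045, 0.999, -0.002, 0.005]
force: [-1.0, 1.8, 7.1]
finger_gap: 0.212
```

drive_tool(linear=[[0, 0, -8], [0, 0, -20], [0, 0, -26], [0, 0, -26], [0, 0, -26], [0, 0, -26], [0, -10, -26], [0, -22, -20], [0, -22, -10], [0, -22, 0], [0, -22, 0], [0, -15, 0], [0, 0, 0], [0, 0, 0]], rot=[[0, 0.1, 0], [0, 0.1, 0], [0, 0.1, 0], [0, 0, 0], [0, 0, 0], [0, 0, 0], [0, 0, 1], [0, 0, 1], [0, 0, 1], [0, 0, 1], [0, 0, 1], [0, 0, 1], [0, 0, 1], [0, 0, 0]], hand=[10, 10, 10, 10, 10, 10, 10, 10, 10, 10, 10, 10, 10, 10])

```text
t: 18.53
tcp_pos: [0.4367, -0.145, 0.3031]
tool_rot: [0.017, 1.0, -0.002, -0.003]
force: [0.3, -0.5, -2.3]
finger_gap: 0.209
```

```bash
python3 st.py; python3 look.py spr sprocket_center bearers cradle lifter_grip lifter_blade; python3 st.py; python3 - <<'E'
from h import *
cams.snapshot('side');cams.snapshot('scene')
for n,z in(('gate_foot',.003),('sprocket_center',.0315),('gate_grip',.083)):
  for c in('side','scene'):
    print(n,c,[(round(float(d['score']),2),np.round(d['at'],1).tolist(),onz(model(c),d['at'],z).round(4).tolist()) for d in cams.spot_point(n,c)[:3]])
E
```

```text
18.5333 [ 0.4367 -0.145   0.3031] [ 0.26 -0.47 -2.27] gap 0.209 yaw 88.01
tilt fix rot about tool x,y deg [-0.26 -0.35] toolx [-0.999  0.035  0.006] tooly [ 0.035  0.999 -0.004]
18.5833 [ 0.4368 -0.1449  0.3031] 88.09
sprocket_center [(0.67, [187.7, 402.0], [0.6481, -0.2977, 0.0315]), (0.48, [313.8, 311.5], [0.5391, -0.1504, 0.0315])]
bearers []
cradle []
lifter_grip [(0.98, [311.2, 311.1], [0.5305, -0.1526, 0.048])]
lifter_blade []
18.8333 [ 0.437  -0.1439  0.303 ] [ 0.65  0.92 -1.93] gap 0.211 yaw 88.23
tilt fix rot about tool x,y deg [-0.27 -0.33] toolx [-1.     0.031  0.006] tooly [ 0.031  1.    -0.005]
gate_foot side [(0.97, [403.7, 218.3], [0.2217, -0.3755, 0.003]), (0.85, [248.4, 259.4], [0.7189, -0.0121, 0.003])]
gate_foot scene [(0.85, [148.5, 241.2], [0.2228, -0.3931, 0.003]), (0.74, [353.6, 313.8], [0.705, -0.0278, 0.003]), (0.2, [446.2, 251.9], [0.6226, 0.3003, 0.003])]
sprocket_center side [(0.72, [292.0, 209.6], [0.6335, -0.3148, 0.0315]), (0.47, [280.1, 294.0], [0.5734, 0.1802, 0.0315]), (0.35, [250.9, 236.8], [0.7332, -0.1034, 0.0315])]
sprocket_center scene [(0.91, [239.6, 327.6], [0.6484, -0.2909, 0.0315])]
gate_grip side [(0.73, [252.4, 234.7], [0.7078, -0.0361, 0.083]), (0.66, [408.9, 190.0], [0.2106, -0.4546, 0.083])]
gate_grip scene [(0.91, [357.7, 291.1], [0.7115, -0.0242, 0.083]), (0.7, [142.1, 213.0], [0.2008, -0.3897, 0.083])]
```

View pics/spr.png

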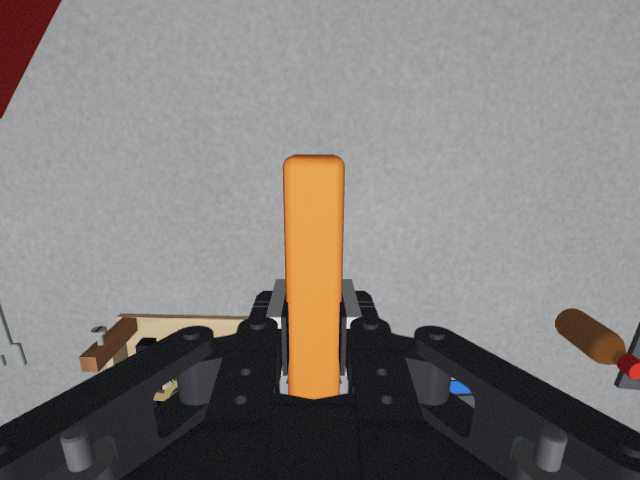

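The held lifter hides the sprocket from the wrist camera, so I'll recompute the earlier views. The arm was still settling when some of those models were read, so I'll use the poses at the picture times.

```bash
cat > re.py <<'E'
from h import *
s=manip.sense();K,D,r,t=model('wrist');Rt=R.from_quat(s['tool_rot']).as_matrix();Rc=cv2.Rodrigues(r)[0]
Rtc=Rc@Rt; ttc=t+Rc@s['tcp_pos']   # cam = Rtc*ptool+ttc
def M_at(p,q):
    Rm=R.from_quat(q).as_matrix(); Rw=Rtc@Rm.T; return K,D,cv2.Rodrigues(Rw)[0].ravel(),ttc-Rw@np.array(p)
V=dict(stand=M_at([.5083,.35,.4392],[.179,.984,-.001,.001]),v1=M_at([.5101,-.1657,.4220],[.718,.696,0,0]),v2=M_at([.555,-.2831,.1982],[.718,.696,.004,.006]))
cr=lambda x,y:(x/3.5+290,y/3.3+190)
def rep(lab,M,p,z):
    q=np.array([onz(M,x,z) for x in p]); v=q[-1]-q[0]; print(lab,q[:,:2].round(4).tolist(),q.mean(0)[:2].round(4),np.degrees(np.arctan2(v[1],v[0])).round(1))
if __name__=='__main__':
    rep('v1 hub',V['v1'],[cr(440,326)],.043); rep('v2 hub',V['v2'],[(443,258)],.043)
    print('hub tri',tri([ray(V['v1'],cr(440,326)),ray(V['v2'],(443,258))]).round(4))
    rep('v1 bar',V['v1'],[cr(190,274),cr(237,274),cr(231,480),cr(182,480)],.106)
    rep('v2 bar',V['v2'],[(284,206),(316,206),(314,358),(284,358)],.106)
    rep('v2 spr LR',V['v2'],[(342,245),(533,240)],.035)
    rep('v2 bearer',V['v2'],[(347,158),(347,180),(527,183),(527,163)],.028); rep('v1 screws',V['v1'],[cr(183,158),cr(170,502)],.067)
    rep('v2 wallin',V['v2'],[(540,131),(520,335)],.04)
    rep('stand',V['stand'],[(252,222),(354,206),(369,300),(274,318)],.008); rep('ring',V['stand'],[(312,265)],.008)
    rep('rails',V['stand'],[(262,238),(272,237),(288,315),(278,317),(337,225),(347,223),(361,302),(352,304)],.04)
    Ms,Md=model('scene'),model('side'); print('scene/side',tri([ray(Ms,(239.6,327.6)),ray(Md,(292,209.6))]).round(4))
    print('all',tri([ray(V['v1'],cr(440,326)),ray(V['v2'],(443,258)),ray(Ms,(239.6,327.6)),ray(Md,(292,209.6))]).round(4))
E
python3 re.py
```

```text
Traceback (most recent call last):
  File "re.py", line 1, in <module>
    from h import *
  File "h.py", line 1, in <module>
    import numpy as np, cv2
  File "re.py", line 2, in <module>
    s=manip.sense();K,D,r,t=model('wrist');Rt=R.from_quat(s['tool_rot']).as_matrix();Rc=cv2.Rodrigues(r)[0]
NameError: name 'manip' is not defined
```

```bash
mv re.py rec.py; rm -rf __pycache__; python3 rec.py
```

```text
v1 hub [[0.6433, -0.2945]] [ 0.6433 -0.2945] 0.0
v2 hub [[0.6423, -0.2945]] [ 0.6423 -0.2945] 0.0
hub tri [ 0.6447 -0.2967  0.0372]
v1 bar [[0.5419, -0.2451], [0.5573, -0.2456], [0.5554, -0.3255], [0.5386, -0.3249]] [ 0.5483 -0.2852] -92.4
v2 bar [[0.543, -0.2452], [0.5576, -0.2457], [0.5543, -0.325], [0.5388, -0.3244]] [ 0.5485 -0.2851] -93.0
v2 spr LR [[0.5756, -0.2855], [0.7081, -0.2866]] [ 0.6419 -0.286 ] -0.5
v2 bearer [[0.5801, -0.2283], [0.58, -0.2426], [0.7033, -0.248], [0.7017, -0.2345]] [ 0.6413 -0.2384] -2.9
v1 screws [[0.543, -0.2139], [0.5367, -0.3574]] [ 0.5398 -0.2857] -92.5
v2 wallin [[0.7007, -0.214], [0.7051, -0.3572]] [ 0.7029 -0.2856] -88.2
stand [[0.519, 0.2505], [0.5483, 0.3943], [0.6927, 0.3689], [0.67, 0.2226]] [0.6075 0.3091] -10.5
ring [[0.6098, 0.3078]] [0.6098 0.3078] 0.0
rails [[0.5395, 0.2622], [0.5429, 0.2755], [0.6583, 0.2528], [0.6563, 0.2381], [0.5582, 0.3632], [0.5603, 0.3767], [0.6759, 0.3575], [0.6743, 0.3445]] [0.6082 0.3088] 31.4
scene/side [ 0.6383 -0.2949  0.0343]
all [ 0.6421 -0.2959  0.037 ]
```

```bash
python3 - <<'E'
from rec import *
L=M_at([.4279,-.0422,.3027],[-.078,.997,-.003,.010])
rep('handle',L,[(335,155),(327,264)],.059)
rep('bladeL',L,[(291,259),(287,347)],.003);rep('bladeR',L,[(354,264),(344,351)],.003)
rep('v1 handle',V['v1'],[(194,87),(281,77)],.059); rep('v1 blade rear',V['v1'],[(296,51),(302,109)],.003); rep('v1 tip',V['v1'],[(382,45),(383,101)],.003)
s=manip.sense();print(s['tcp_pos'])
E
python3 st.py
```

```text
handle [[0.3753, -0.0348], [0.4734, -0.0252]] [ 0.4243 -0.03  ] 5.6
bladeL [[0.4939, -0.0597], [0.6031, -0.0493]] [ 0.5485 -0.0545] 5.5
bladeR [[0.4887, 0.0088], [0.5977, 0.0177]] [0.5432 0.0133] 4.7
v1 handle [[0.3776, -0.0337], [0.477, -0.0269]] [ 0.4273 -0.0303] 3.9
v1 blade rear [[0.4928, 0.0124], [0.4977, -0.0572]] [ 0.4953 -0.0224] -86.0
v1 tip [[0.6004, 0.0165], [0.6023, -0.0503]] [ 0.6013 -0.0169] -88.3
[ 0.43732923 -0.14479054  0.30321527]
19.2333 [ 0.4373 -0.1448  0.3032] [-0.18 -0.28 -1.53] gap 0.211 yaw 88.16
tilt fix rot about tool x,y deg [-0.3  -0.28] toolx [-0.999  0.032  0.005] tooly [ 0.032  0.999 -0.005]
```

drive_tool(linear=[[12.7, -19.5, 0], [12.7, -19.5, 0], [12.7, -19.5, 0], [12.7, -19.5, 0], [12.7, -19.5, 0], [12.7, -19.5, 0], [12.7, -19.5, 0], [0, 0, 10], [0, 0, 20], [0, 0, 25], [0, 0, 25], [0, 0, 25], [0, 0, 20], [0, 0, 10], [0, 0, 0], [0, 0, 0]], rot=[[0, -0.3, 0.4], [0, -0.3, 0.4], [0, 0, 0], [0, 0, 0], [0, 0, 0], [0, 0, 0], [0, 0, 0], [0, 0, 0], [0, 0, 0], [0, 0, 0], [0, 0, 0], [0, 0, 0], [0, 0, 0], [0, 0, 0], [0, 0, 0], [0, 0, 0]], hand=[10, 10, 10, 10, 10, 10, 10, 10, 10, 10, 10, 10, 10, 10, 10, 10])

```text
t: 20.57
tcp_pos: [0.3434, -0.2922, 0.1664]
tool_rot: [0.024, 1.0, -0.01, 0.008]
force: [0.4, -0.2, -1.2]
finger_gap: 0.215
```

```bash
python3 st.py; cat > cf.py <<'E'
from h import *
import sys
C,yw=(np.array([.639,-.290]),-2.6) if sys.argv[1]=='c' else (np.array([.6085,.309]),-10.2)
a=np.radians(yw);u=np.array([np.cos(a),np.sin(a)]);n=np.array([-u[1],u[0]])
s=manip.sense();d=s['tcp_pos'][:2]-C
print('frame pos mm: u %.1f n %.1f z %.1f  yaw err %.2f'%(d@u*1e3,d@n*1e3,s['tcp_pos'][2]*1e3,yaw()-90-yw))
E
python3 cf.py c
```

```text
20.5667 [ 0.3434 -0.2922  0.1664] [ 0.4  -0.22 -1.2 ] gap 0.215 yaw 87.3
tilt fix rot about tool x,y deg [-1.12  0.99] toolx [-0.999  0.047 -0.017] tooly [ 0.047  0.999 -0.02 ]
frame pos mm: u -295.2 n -15.6 z 166.4  yaw err -0.10
```

drive_tool(linear=[[0, 6, 8], [0, 6, 12], [0, 2, 12], [0, 0, 6], [0, 0, 0], [0, 0, 0]], rot=[[-0.5, 0.3, 0], [-0.4, 0.3, 0], [0, 0, 0], [0, 0, 0], [0, 0, 0], [0, 0, 0]], hand=[10, 10, 10, 10, 10, 10])

```text
t: 21.07
tcp_pos: [0.3471, -0.2801, 0.13]
tool_rot: [0.024, 1.0, -0.005, 0.006]
force: [0.6, 1.5, -2.3]
finger_gap: 0.215
```

```bash
python3 st.py;python3 cf.py c
```

```text
21.0667 [ 0.3471 -0.2801  0.13  ] [ 0.61  1.53 -2.3 ] gap 0.215 yaw 87.3
tilt fix rot about tool x,y deg [-0.6   0.73] toolx [-0.999  0.047 -0.013] tooly [ 0.047  0.999 -0.01 ]
frame pos mm: u -292.1 n -3.3 z 130.0  yaw err -0.10
```

drive_tool(linear=[[0, 1, 4], [0, 0, 4], [0, 0, 2], [0, 0, 0], [0, 0, 0]], rot=[[-0.4, 0.3, 0], [0, 0, 0], [0, 0, 0], [0, 0, 0], [0, 0, 0]], hand=[10, 10, 10, 10, 10])

```text
t: 21.48
tcp_pos: [0.3483, -0.2804, 0.121]
tool_rot: [0.024, 1.0, -0.004, 0.005]
force: [-0.1, 0.1, -2.0]
finger_gap: 0.215
```

```bash
python3 st.py;python3 cf.py c; python3 - <<'E'
from h import *
im=cams.snapshot('side');a=cv2.resize(im[180:250,230:370],None,fx=5,fy=5,interpolation=cv2.INTER_CUBIC)[:300]
im=cams.snapshot('scene');b=cv2.resize(im[240:370,130:330],None,fx=3.5,fy=2.3,interpolation=cv2.INTER_CUBIC)[:300]
cv2.imwrite('pics/pre.png',np.vstack([a,b])[:,:,::-1])
E
```

```text
21.4833 [ 0.3483 -0.2804  0.121 ] [-0.11  0.11 -2.01] gap 0.215 yaw 87.3
tilt fix rot about tool x,y deg [-0.39  0.59] toolx [-0.999  0.047 -0.01 ] tooly [ 0.047  0.999 -0.007]
frame pos mm: u -290.8 n -3.6 z 121.0  yaw err -0.10
```

View pics/pre.png

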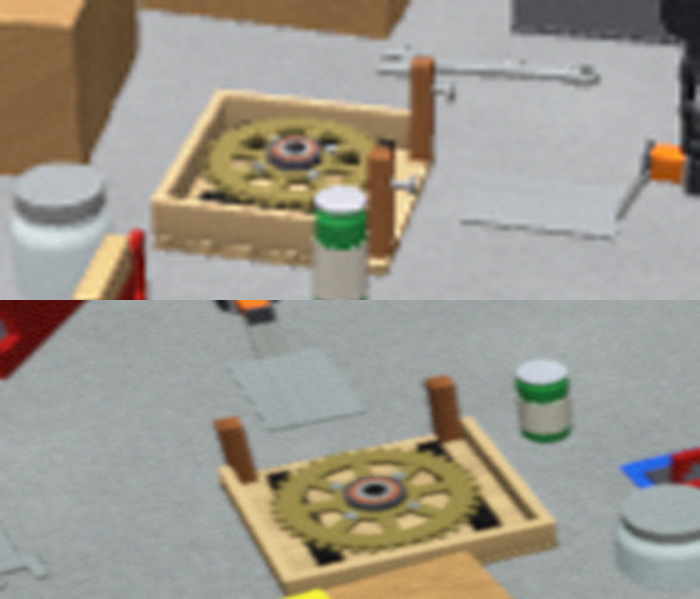

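The blade sits in front of the cradle opening, aligned between the posts. I'll check its height and level from the two views before sliding in.

```bash
python3 - <<'E'
from h import *
Ms,Md=model('scene'),model('side')
sc=lambda x,y:(x/3.5+130,(y-300)/2.3+240); sd=lambda x,y:(x/5+230,y/5+180)
for n,a,b in[('tip +y',(366,409),(462,220)),('tip -y',(275,430),(476,177)),('rear +y',(322,348),(613,236)),('rear -y',(231,366),(622,184))]:
    print(n,tri([ray(Ms,sc(*a)),ray(Md,sd(*b))]).round(4))
s=manip.sense();p=s['tcp_pos'][:2];a=np.radians(yaw()-90);u=np.array([np.cos(a),np.sin(a)]);n=np.array([-u[1],u[0]])
for l,o in((163.5,35),(163.5,-35),(53.5,35),(53.5,-35)):
    q=np.r_[p+u*l/1e3+n*o/1e3,.0185]; f=proj(Ms,q)[0];g=proj(Md,q)[0]; print(q.round(4),'scene',((f[0]-130)*3.5).round(),((f[1]-240)*2.3+300).round(),'side',((g-[230,180])*5).round())
E
```

```text
tip +y [ 0.5112 -0.2521  0.0191]
tip -y [ 0.5101 -0.3186  0.0174]
rear +y [ 0.4041 -0.247   0.019 ]
rear -y [ 0.4041 -0.3166  0.0218]
[ 0.5132 -0.2532  0.0185] scene 366.0 411.0 side [460. 219.]
[ 0.5099 -0.3231  0.0185] scene 269.0 431.0 side [477. 173.]
[ 0.4034 -0.248   0.0185] scene 320.0 348.0 side [613. 237.]
[ 0.4001 -0.3179  0.0185] scene 226.0 365.0 side [626. 189.]
```

drive_tool(linear=[[-8, 0.5, 0.5], [-12, 0.5, 0.5], [-12, 0, 0], [-12, 0, 0], [-12, 0, 0], [-8, 0, 0], [0, 0, 0]], rot=[[0, 0.1, 0], [0, 0, 0], [0, 0, 0], [0, 0, 0], [0, 0, 0], [0, 0, 0], [0, 0, 0]], hand=[10, 10, 10, 10, 10, 10, 10])

```text
t: 22.17
tcp_pos: [0.4201, -0.2829, 0.1211]
tool_rot: [0.024, 1.0, -0.005, 0.006]
force: [0.4, -0.1, -1.6]
finger_gap: 0.212
```

```bash
python3 st.py;python3 cf.py c
```

```text
22.1667 [ 0.4201 -0.2829  0.1211] [ 0.41 -0.11 -1.58] gap 0.212 yaw 87.24
tilt fix rot about tool x,y deg [-0.5   0.65] toolx [-0.999  0.048 -0.011] tooly [ 0.048  0.999 -0.009]
frame pos mm: u -219.0 n -2.8 z 121.1  yaw err -0.16
```

drive_tool(linear=[[-8, 0, 0.5], [-12, 0, 0], [-12, 0, 0], [-12, 0, 0], [-12, 0, 0], [-12, 0, 0], [-8, 0, 0], [-6, 0, 0], [0, 0, 0]], rot=[[-0.2, 0.2, 0], [0, 0, 0], [0, 0, 0], [0, 0, 0], [0, 0, 0], [0, 0, 0], [0, 0, 0], [0, 0, 0], [0, 0, 0]], hand=[10, 10, 10, 10, 10, 10, 10, 10, 10])

```text
t: 22.92
tcp_pos: [0.5064, -0.2844, 0.1198]
tool_rot: [0.024, 1.0, 0.0, 0.001]
force: [-0.3, 0.1, -1.3]
finger_gap: 0.214
```

```bash
python3 st.py;python3 cf.py c
```

```text
22.9167 [ 0.5064 -0.2844  0.1198] [-0.33  0.11 -1.26] gap 0.214 yaw 87.2
tilt fix rot about tool x,y deg [0.01 0.08] toolx [-0.999  0.049 -0.001] tooly [0.049 0.999 0.   ]
frame pos mm: u -132.8 n -0.4 z 119.8  yaw err -0.20
```

drive_tool(linear=[[-4, -0.5, 0], [-2, 0, 0], [0, 0, -2], [0, 0, -2], [0, 0, -2], [0, 0, -2], [0, 0, -2], [0, 0, -2], [0, 0, 0]], rot=[[0.2, -0.4, 0], [0, -0.1, 0], [0, 0, 0], [0, 0, 0], [0, 0, 0], [0, 0, 0], [0, 0, 0], [0, 0, 0], [0, 0, 0]], hand=[10, 10, 10, 10, 10, 10, 10, 10, 10])

```text
t: 23.67
tcp_pos: [0.5088, -0.2839, 0.1321]
tool_rot: [0.025, 1.0, 0.0, 0.002]
force: [-0.5, -1.0, -3.3]
finger_gap: 0.214
```

```bash
python3 st.py;python3 cf.py c
```

```text
23.6667 [ 0.5088 -0.2839  0.1321] [-0.5  -0.99 -3.28] gap 0.214 yaw 87.13
tilt fix rot about tool x,y deg [0.05 0.22] toolx [-0.999  0.05  -0.004] tooly [0.05  0.999 0.001]
frame pos mm: u -130.4 n 0.2 z 132.1  yaw err -0.27
```

drive_tool(linear=[[0, 0, -2], [0, 0, -3], [0, 0, -4], [0, 0, -5], [0, 0, -6], [0, 0, -6], [0, 0, -6], [0, 0, -4], [0, 0, 0], [0, 0, 0]], rot=[[0, -0.3, 0], [0, -0.2, 0], [0, 0, 0], [0, 0, 0], [0, 0, 0], [0, 0, 0], [0, 0, 0], [0, 0, 0], [0, 0, 0], [0, 0, 0]], hand=[10, 10, 10, 10, 10, 10, 10, 10, 10, 10])

```text
t: 24.5
tcp_pos: [0.5071, -0.2831, 0.1717]
tool_rot: [0.025, 1.0, 0.001, 0.005]
force: [-0.3, -0.5, -3.8]
finger_gap: 0.207
```

```bash
python3 st.py;python3 cf.py c; python3 - <<'E'
from h import *
im=cams.snapshot('side');a=cv2.resize(im[180:240,230:370],None,fx=5,fy=5,interpolation=cv2.INTER_CUBIC)
im=cams.snapshot('scene');b=cv2.resize(im[240:370,130:330],None,fx=3.5,fy=2.3,interpolation=cv2.INTER_CUBIC)
cv2.imwrite('pics/up.png',np.vstack([a,b])[:599,:,::-1])
E
```

```text
24.5 [ 0.5071 -0.2831  0.1717] [-0.35 -0.49 -3.76] gap 0.207 yaw 87.16
tilt fix rot about tool x,y deg [0.15 0.59] toolx [-0.999  0.049 -0.01 ] tooly [0.049 0.999 0.003]
frame pos mm: u -132.1 n 0.9 z 171.7  yaw err -0.24
```

View pics/up.png

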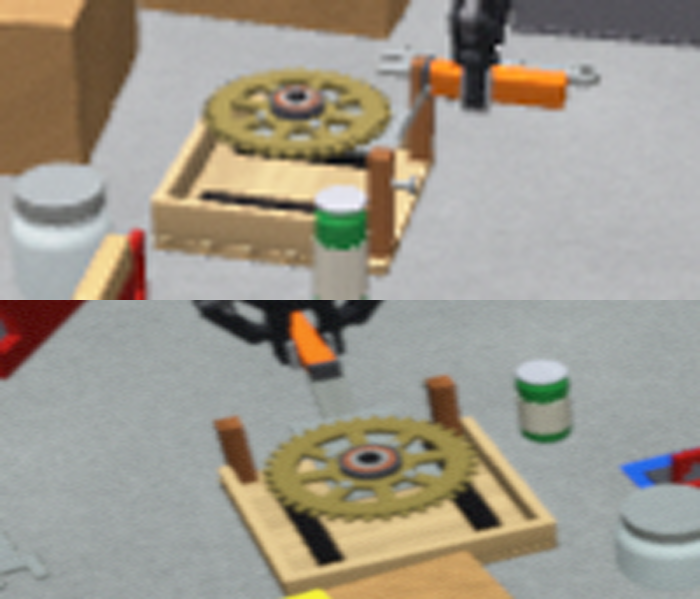

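The sprocket is raised off the cradle and lying on the blade. The hub is at side crop (297,96) and scene crop (371,460).

```bash
python3 - <<'E'
from h import *
Ms,Md=model('scene'),model('side')
h=tri([ray(Ms,(371/3.5+130,160/2.3+240)),ray(Md,(297/5+230,96/5+180))])
s=manip.sense();a=np.radians(yaw()-90);u=np.array([np.cos(a),np.sin(a)]);n=np.array([-u[1],u[0]])
d=h[:2]-s['tcp_pos'][:2]; print('hub',h.round(4),'rel tcp u,n mm',(d@u*1e3).round(1),(d@n*1e3).round(1))
E
```

```text
hub [ 0.6396 -0.2923  0.0842] rel tcp u,n mm 132.8 -2.7
```

drive_tool(linear=[[0, 0, -6], [0, 0, -12], [0, 0, -16], [0, 0, -16], [0, 0, -16], [0, 0, -16], [0, 0, -14], [0, 0, -8], [0, 0, 0]], rot=[[0, 0, 0], [0, 0, 0], [0, 0, 0], [0, 0, 0], [0, 0, 0], [0, 0, 0], [0, 0, 0], [0, 0, 0], [0, 0, 0]], hand=[10, 10, 10, 10, 10, 10, 10, 10, 10])

```text
t: 25.35
tcp_pos: [0.5039, -0.2817, 0.2778]
tool_rot: [0.025, 1.0, 0.005, 0.0]
force: [-0.2, -0.2, -3.4]
finger_gap: 0.216
```

```bash
python3 st.py; python3 - <<'E'
from h import *
plan([((.47,.335,.29),79.8)],step=19)
E
```

```text
25.35 [ 0.5039 -0.2817  0.2778] [-0.18 -0.25 -3.4 ] gap 0.216 yaw 87.17
tilt fix rot about tool x,y deg [0.53 0.04] toolx [-0.999  0.049 -0.001] tooly [0.049 0.999 0.009]
33 33
linear [[1.9,18.6,-0.2],[2.0,18.6,-0.2],[2.1,18.6,-0.2],[2.2,18.6,-0.2],[2.2,18.6,-0.2],[2.3,18.6,-0.2],[2.4,18.6,-0.2],[2.5,18.6,-0.2],[2.5,18.5,-0.2],[2.6,18.5,-0.2],[2.7,18.5,-0.2],[2.7,18.5,-0.3],[2.8,18.5,-0.3],[2.9,18.5,-0.3],[3.0,18.5,-0.3],[3.0,18.5,-0.3],[3.1,18.5,-0.3],[3.2,18.4,-0.3],[3.2,18.4,-0.3],[3.3,18.4,-0.3]]
rot [[0.02,0.0,0.22],[0.02,0.0,0.22],[0.02,0.0,0.22],[0.02,0.0,0.22],[0.02,0.0,0.22],[0.02,0.0,0.22],[0.02,0.0,0.22],[0.02,0.0,0.22],[0.02,0.0,0.22],[0.02,0.0,0.22],[0.02,0.0,0.22],[0.02,0.0,0.22],[0.02,0.0,0.22],[0.02,0.0,0.22],[0.02,0.0,0.22],[0.02,0.0,0.22],[0.02,0.0,0.22],[0.02,0.0,0.22],[0.02,0.0,0.22],[0.02,0.0,0.22]]
linear [[3.4,18.4,-0.3],[3.5,18.4,-0.3],[3.5,18.4,-0.3],[3.6,18.4,-0.3],[3.7,18.4,-0.3],[3.7,18.3,-0.3],[3.8,18.3,-0.3],[3.9,18.3,-0.3],[4.0,18.3,-0.3],[4.0,18.3,-0.3],[4.1,18.3,-0.4],[4.2,18.2,-0.4],[4.2,18.2,-0.4]]
rot [[0.02,0.0,0.22],[0.02,0.0,0.22],[0.02,0.0,0.22],[0.02,0.0,0.22],[0.02,0.0,0.22],[0.02,0.0,0.22],[0.02,0.0,0.22],[0.02,0.0,0.22],[0.02,0.0,0.22],[0.02,0.0,0.22],[0.02,0.0,0.22],[0.02,0.0,0.22],[0.02,0.0,0.22]]
```

drive_tool(linear=[[1, 6, 0], [1.5, 12, 0], [2, 18, 0], [2, 19, 0], [2, 19, 0], [2, 19, 0], [2, 19, 0], [2, 19, 0], [2, 19, 0], [2, 19, 0], [3, 19, 0], [3, 19, 0], [3, 19, 0], [3, 19, 0], [3, 19, 0], [3, 19, 0], [3, 19, 0], [3, 19, 0], [3, 19, 0], [3, 19, 0]], rot=[[0.2, -0.1, 0.2], [0.2, -0.1, 0.2], [0.2, -0.1, 0.2], [0, 0, 0.2], [0, 0, 0.2], [0, 0, 0.2], [0, 0, 0.2], [0, 0, 0.2], [0, 0, 0.2], [0, 0, 0.2], [0, 0, 0.2], [0, 0, 0.2], [0, 0, 0.2], [0, 0, 0.2], [0, 0, 0.2], [0, 0, 0.2], [0, 0, 0.2], [0, 0, 0.2], [0, 0, 0.2], [0, 0, 0.2]], hand=[10, 10, 10, 10, 10, 10, 10, 10, 10, 10, 10, 10, 10, 10, 10, 10, 10, 10, 10, 10])

```text
t: 27.02
tcp_pos: [0.4632, 0.1164, 0.2622]
tool_rot: [0.066, 0.998, 0.01, -0.022]
force: [0.9, -0.7, -4.1]
finger_gap: 0.214
```

```bash
python3 st.py; python3 cf.py s
```

```text
27.0167 [0.4632 0.1164 0.2622] [ 0.92 -0.67 -4.11] gap 0.214 yaw 82.43
tilt fix rot about tool x,y deg [ 0.97 -2.6 ] toolx [-0.99   0.131  0.045] tooly [0.132 0.991 0.017]
frame pos mm: u -108.9 n -215.3 z 262.2  yaw err 2.63
```

drive_tool(linear=[[2, 18, -2], [2, 19, -2], [2, 19, -1], [2, 19, -1], [2, 19, -1], [2, 19, -1], [2, 19, -1], [2, 19, -1], [2, 19, -1], [2, 17, -1], [2, 13, 0], [2, 8, 0], [1, 4, 0], [0, 0, 0], [0, 0, 0]], rot=[[0.2, -0.6, 0.2], [0.2, -0.6, 0.2], [0.2, -0.6, 0.2], [0.2, -0.5, 0.2], [0.2, -0.5, 0.2], [0.1, -0.4, 0.2], [0, -0.2, 0.2], [0, -0.2, 0.2], [0, 0, 0.2], [0, 0, 0.2], [0, 0, 0.2], [0, 0, 0.2], [0, 0, 0], [0, 0, 0], [0, 0, 0]], hand=[10, 10, 10, 10, 10, 10, 10, 10, 10, 10, 10, 10, 10, 10, 10])

```text
t: 28.27
tcp_pos: [0.4421, 0.3517, 0.2596]
tool_rot: [0.086, 0.996, -0.003, -0.014]
force: [0.1, -0.4, -4.4]
finger_gap: 0.214
```

```bash
python3 st.py; python3 cf.py s
```

```text
28.2667 [0.4421 0.3517 0.2596] [ 0.1  -0.39 -4.45] gap 0.214 yaw 80.1
tilt fix rot about tool x,y deg [-0.48 -1.53] toolx [-0.985  0.172  0.027] tooly [ 0.172  0.985 -0.008]
frame pos mm: u -171.4 n 12.6 z 259.6  yaw err 0.30
```

drive_tool(linear=[[-4, -1, 0], [-7, -2, 2], [-8, -2, 4], [-8, -2, 6], [-6, -1, 8], [-4, -1, 8], [-1, 0, 8], [0, 0, 6], [0, 0, 0], [0, 0, 0]], rot=[[-0.1, -0.5, 0.1], [-0.1, -0.5, 0.1], [-0.1, -0.4, 0.1], [0, -0.4, 0], [0, -0.2, 0], [0, -0.1, 0], [0, 0, 0], [0, 0, 0], [0, 0, 0], [0, 0, 0]], hand=[10, 10, 10, 10, 10, 10, 10, 10, 10, 10])

```text
t: 29.1
tcp_pos: [0.4829, 0.3291, 0.2109]
tool_rot: [0.093, 0.996, -0.004, 0.005]
force: [0.3, 0.6, -3.6]
finger_gap: 0.21
```

```bash
python3 st.py; python3 cf.py s
```

```text
29.1 [0.4829 0.3291 0.2109] [ 0.29  0.56 -3.63] gap 0.21 yaw 79.35
tilt fix rot about tool x,y deg [-0.36  0.6 ] toolx [-0.983  0.185 -0.011] tooly [ 0.185  0.983 -0.006]
frame pos mm: u -127.2 n -2.5 z 210.9  yaw err -0.45
```

```bash
python3 - <<'E'
from h import *
Ms,Md=model('scene'),model('side')
im=cams.snapshot('side');d=cams.spot_point('sprocket_center','side')[:2];print(d)
a=cv2.resize(im[250:370,180:340],None,fx=4.4,fy=2.5,interpolation=cv2.INTER_CUBIC)
im=cams.snapshot('scene');e=cams.spot_point('sprocket_center','scene')[:2];print(e)
b=cv2.resize(im[170:290,380:540],None,fx=4.4,fy=2.45,interpolation=cv2.INTER_CUBIC)
cv2.imwrite('pics/st.png',np.vstack([a,b])[:,:,::-1])
print(tri([ray(Ms,e[0]['at']),ray(Md,d[0]['at'])]).round(4))
E
```

```text
[{'at': [252.4, 295.1], 'score': 0.75}]
[{'at': [448.6, 216.4], 'score': 0.85}]
[0.6156 0.2975 0.1159]
```

View pics/st.png

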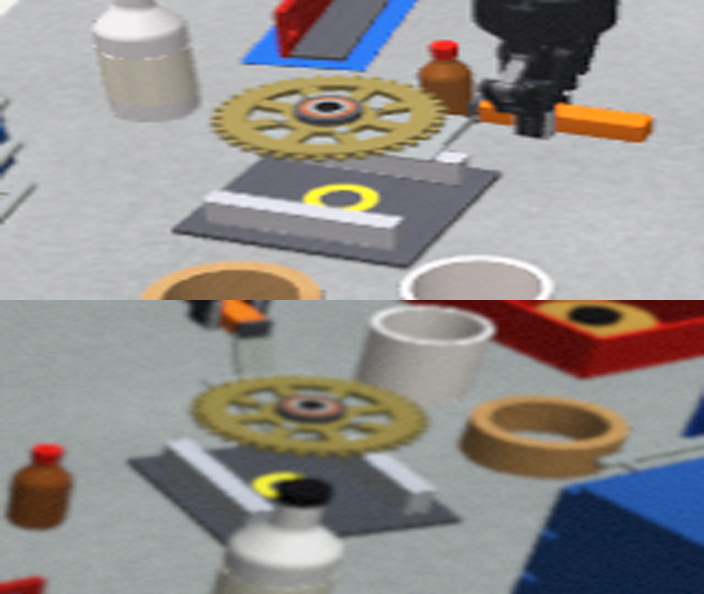

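Both views show the sprocket level above the stand. The hub is at side crop (328,107) and scene crop (310,405), the ring at side crop (341,199). The gate stands on the mat.

```bash
python3 - <<'E'
from h import *
Ms,Md=model('scene'),model('side')
sd=lambda x,y:(x/4.4+180,y/2.5+250); sc=lambda x,y:(x/4.4+380,(y-300)/2.45+170)
h=tri([ray(Ms,sc(310,405)),ray(Md,sd(328,107))]); print('hub',h.round(4), 'onz .122', onz(Ms,sc(310,405),.122).round(4),onz(Md,sd(328,107),.122).round(4))
print('ring side',onz(Md,sd(341,199),.008).round(4))
print('base side corners',[onz(Md,sd(*p),.008).round(4).tolist() for p in[(173,231),(408,266),(500,173)]])
print('base scene',[onz(Ms,sc(*p),.008).round(4).tolist() for p in[(128,462),(461,520)]])
S=np.array([.6085,.309]);q=np.r_[S,.008];print('pred ring side',((proj(Md,q)[0]-[180,250])*[4.4,2.5]).round(), 'scene',((proj(Ms,q)[0]-[380,170])*[4.4,2.45]+[0,300]).round())
s=manip.sense();a=np.radians(yaw()-90);u=np.array([np.cos(a),np.sin(a)]);n=np.array([-u[1],u[0]])
d=h[:2]-s['tcp_pos'][:2];print('rel tcp',d@u,d@n)
a=np.radians(-10.2);u=np.array([np.cos(a),np.sin(a)]);n=np.array([-u[1],u[0]]);print('rel stand',(h[:2]-S)@u,(h[:2]-S)@n)
E
python3 cf.py s; python3 st.py
```

```text
hub [0.6113 0.3015 0.1251] onz .122 [0.6078 0.3043 0.122 ] [0.6127 0.298  0.122 ]
ring side [0.6077 0.3097 0.008 ]
base side corners [[0.6925, 0.3737, 0.008], [0.5468, 0.3981, 0.008], [0.5212, 0.2525, 0.008]]
base scene [[0.5281, 0.245, 0.008], [0.6976, 0.3672, 0.008]]
pred ring side [340. 198.] scene [290. 487.]
rel tcp 0.13122050997907755 -0.003862684568897509
rel stand 0.004121954316701042 -0.0068535495386184055
frame pos mm: u -127.1 n -2.0 z 212.1  yaw err -0.42
29.3 [0.4831 0.3295 0.2121] [-0.23  0.51 -3.27] gap 0.208 yaw 79.38
tilt fix rot about tool x,y deg [-0.29  0.71] toolx [-0.983  0.184 -0.012] tooly [ 0.184  0.983 -0.005]
```

drive_tool(linear=[[1, 2, 4], [1, 2, 8], [1, 2, 9], [0.5, 0, 9], [0.5, 0, 9], [0, 0, 7], [0, 0, 4], [0, 0, 2], [0, 0, 0]], rot=[[0, 0.2, -0.2], [0, 0, -0.2], [0, 0, 0], [0, 0, 0], [0, 0, 0], [0, 0, 0], [0, 0, 0], [0, 0, 0], [0, 0, 0]], hand=[10, 10, 10, 10, 10, 10, 10, 10, 10])

```text
t: 30.05
tcp_pos: [0.4799, 0.3376, 0.1547]
tool_rot: [0.088, 0.996, -0.003, 0.004]
force: [-0.9, 0.9, -4.2]
finger_gap: 0.212
```

```bash
python3 cf.py s; python3 st.py
```

```text
frame pos mm: u -131.6 n 5.4 z 154.7  yaw err 0.15
30.05 [0.4799 0.3376 0.1547] [-0.87  0.88 -4.15] gap 0.212 yaw 79.95
tilt fix rot about tool x,y deg [-0.27  0.53] toolx [-0.985  0.175 -0.009] tooly [ 0.175  0.985 -0.005]
```

drive_tool(linear=[[0, -1, 2], [0, 0, 2], [0, 0, 2], [0, 0, 1.5], [0, 0, 1.5], [0, 0, 1.5], [0, 0, 1.5], [0, 0, 1.5]], rot=[[0, 0, 0], [0, 0, 0], [0, 0, 0], [0, 0, 0], [0, 0, 0], [0, 0, 0], [0, 0, 0], [0, 0, 0]], hand=[10, 10, 10, 10, 10, 10, 10, 10])

```text
t: 30.72
tcp_pos: [0.4814, 0.3366, 0.1416]
tool_rot: [0.088, 0.996, -0.002, 0.006]
force: [0.7, 0.0, -4.3]
finger_gap: 0.209
```

```bash
python3 cf.py s; python3 st.py
```

```text
frame pos mm: u -130.0 n 4.7 z 141.6  yaw err 0.11
30.7167 [0.4814 0.3366 0.1416] [ 0.7   0.03 -4.3 ] gap 0.209 yaw 79.91
tilt fix rot about tool x,y deg [-0.13  0.74] toolx [-0.984  0.175 -0.013] tooly [ 0.175  0.985 -0.002]
```

drive_tool(linear=[[0, 0, 1.5], [0, 0, 1.5], [0, 0, 1.5], [0, 0, 1.5], [0, 0, 1.5], [0, 0, 1.5]], rot=[[0, 0.1, 0], [0, 0.1, 0], [0, 0, 0], [0, 0, 0], [0, 0, 0], [0, 0, 0]], hand=[10, 10, 10, 10, 10, 10])

```text
t: 31.22
tcp_pos: [0.4839, 0.3376, 0.1337]
tool_rot: [0.087, 0.996, 0.0, 0.008]
force: [-0.4, 0.6, -2.1]
finger_gap: 0.211
```

```bash
python3 cf.py s; python3 st.py
```

```text
frame pos mm: u -127.7 n 6.0 z 133.7  yaw err 0.17
31.2167 [0.4839 0.3376 0.1337] [-0.41  0.6  -2.06] gap 0.211 yaw 79.97
tilt fix rot about tool x,y deg [0.08 0.91] toolx [-0.985  0.174 -0.016] tooly [0.174 0.985 0.001]
```

drive_tool(linear=[[0, -1, 2.5], [0, -1, 2.5], [0, 0, 2], [0, 0, 0], [0, 0, 0]], rot=[[0, 0.3, 0], [0, 0.1, 0], [0, 0, 0], [0, 0, 0], [0, 0, 0]], hand=[10, 10, 10, 10, 10])

```text
t: 31.63
tcp_pos: [0.4837, 0.3353, 0.1256]
tool_rot: [0.087, 0.996, 0.0, 0.004]
force: [0.7, -0.0, -1.3]
finger_gap: 0.209
```

```bash
python3 cf.py s; python3 st.py; python3 - <<'E'
from h import *
Z=.0435
for c in('side','scene'):
    M=model(c);cams.snapshot(c);print(c,[(round(float(d['score']),2),onz(M,d['at'],Z).round(4).tolist()) for d in cams.spot_point('sprocket_center',c)[:2]])
E
```

```text
frame pos mm: u -127.5 n 3.8 z 125.6  yaw err 0.17
31.6333 [0.4837 0.3353 0.1256] [ 0.72 -0.02 -1.34] gap 0.209 yaw 79.97
tilt fix rot about tool x,y deg [0.08 0.47] toolx [-0.985  0.174 -0.008] tooly [0.174 0.985 0.001]
side [(0.68, [0.6249, -0.2274, 0.0435]), (0.58, [0.6111, 0.2988, 0.0435])]
scene [(0.88, [0.6161, 0.3059, 0.0435]), (0.74, [0.733, -0.0492, 0.0435])]
```

drive_tool(linear=[[5, 0, 0], [9, 0, 0], [10, 0, 0], [10, 0, 0], [10, 0, 0], [10, 0, 0], [6, 0, 0], [0, 0, 0]], rot=[[0, 0, 0], [0, 0, 0], [0, 0, 0], [0, 0, 0], [0, 0, 0], [0, 0, 0], [0, 0, 0], [0, 0, 0]], hand=[10, 10, 10, 10, 10, 10, 10, 10])

```text
t: 32.5
tcp_pos: [0.4164, 0.3468, 0.1257]
tool_rot: [0.087, 0.996, -0.0, 0.004]
force: [-1.0, 0.0, -0.9]
finger_gap: 0.212
```

```bash
python3 cf.py s; python3 st.py
```

```text
frame pos mm: u -195.8 n 3.2 z 125.7  yaw err 0.24
32.5 [0.4164 0.3468 0.1257] [-0.97  0.02 -0.95] gap 0.212 yaw 80.04
tilt fix rot about tool x,y deg [0.03 0.4 ] toolx [-0.985  0.173 -0.007] tooly [0.173 0.985 0.001]
```

drive_tool(linear=[[6, 0, 0], [12, 0, 0], [14, 0, 0], [14, 0, 0], [14, 0, 0], [14, 0, 0], [14, 0, 0], [8, 0, 0], [0, 0, 0]], rot=[[0, 0, 0], [0, 0, 0], [0, 0, 0], [0, 0, 0], [0, 0, 0], [0, 0, 0], [0, 0, 0], [0, 0, 0], [0, 0, 0]], hand=[10, 10, 10, 10, 10, 10, 10, 10, 10])

```text
t: 33.25
tcp_pos: [0.3109, 0.3648, 0.1251]
tool_rot: [0.086, 0.996, -0.0, 0.004]
force: [0.2, -0.8, -1.3]
finger_gap: 0.213
```

```bash
python3 cf.py s; python3 st.py
```

```text
frame pos mm: u -302.8 n 2.2 z 125.1  yaw err 0.29
33.25 [0.3109 0.3648 0.1251] [ 0.23 -0.81 -1.27] gap 0.213 yaw 80.09
tilt fix rot about tool x,y deg [0.01 0.42] toolx [-0.985  0.172 -0.007] tooly [0.172 0.985 0.   ]
```

Lower 21 mm to the table.

drive_tool(linear=[[0, 0, 4], [0, 0, 5], [0, 0, 5], [0, 0, 3], [0, 0, 2], [0, 0, 1.5], [0, 0, 1], [0, 0, 0]], rot=[[0, 0, 0], [0, 0, 0], [0, 0, 0], [0, 0, 0], [0, 0, 0], [0, 0, 0], [0, 0, 0], [0, 0, 0]], hand=[10, 10, 10, 10, 10, 10, 10, 10])

```text
t: 33.92
tcp_pos: [0.313, 0.3662, 0.1038]
tool_rot: [0.087, 0.996, 0.002, 0.006]
force: [-0.9, -3.1, 2.4]
finger_gap: 0.209
```

```bash
python3 st.py
```

```text
33.9167 [0.313  0.3662 0.1038] [-0.91 -3.13  2.4 ] gap 0.209 yaw 80.05
tilt fix rot about tool x,y deg [0.23 0.63] toolx [-0.985  0.173 -0.011] tooly [0.173 0.985 0.004]
```

Touching the table. Release, lift, then look.

drive_tool(linear=[[0, 0, 0], [0, 0, 0], [0, 0, 0], [0, 0, 0], [0, 0, -8], [0, 0, -20], [0, 0, -30], [0, 0, -35], [-10, 0, -35], [-25, 0, -35], [-25, 0, -35], [-25, 0, -35], [-25, 0, -35], [0, 0, 0], [0, 0, 0], [0, 0, 0]], rot=[[0, 0, 0], [0, 0, 0], [0, 0, 0], [0, 0, 0], [0, 0, 0], [0, 0, 0], [0, 0, 0], [0, 0, 0], [0, 0, 0], [0, 0, 0], [0, 0, 0], [0, 0, 0], [0, 0, 0], [0, 0, 0], [0, 0, 0], [0, 0, 0]], hand=[25, 45, 55, 55, 55, 55, 55, 55, 55, 55, 55, 55, 55, 55, 55, 55])

```text
t: 35.25
tcp_pos: [0.4179, 0.3446, 0.3822]
tool_rot: [0.087, 0.996, 0.001, 0.007]
force: [0.3, -0.0, -0.6]
finger_gap: 0.649
```

```bash
python3 st.py; python3 - <<'E'
from look import *
Z.update(sprocket_center=.0435,gate_foot=.003,gate_grip=.083)
M,im=look('fin',['sprocket_center','stand_top','lifter_grip','lifter_blade'])
# bearing bore: darkest-ring check by hand from picture
ims=cams.snapshot('side');imc=cams.snapshot('scene')
for n in('gate_foot','gate_grip','lifter_blade'):
  for c in('side','scene'): print(n,c,[(round(float(d['score']),2),onz(model(c),d['at'],Z[n]).round(3).tolist()) for d in cams.spot_point(n,c)[:3]])
pan=np.hstack([cv2.resize(x,(400,300),interpolation=cv2.INTER_AREA) for x in(ims,imc)])
c=cv2.resize(im[120:420,120:520],(800,300*2))[:,:,:]
cv2.imwrite('pics/final.png',np.vstack([pan,cv2.resize(im[200:440],(800,300))])[:,:,::-1])
E
```

```text
35.25 [0.4179 0.3446 0.3822] [ 0.27 -0.   -0.57] gap 0.649 yaw 79.99
tilt fix rot about tool x,y deg [0.15 0.78] toolx [-0.985  0.174 -0.014] tooly [0.174 0.985 0.003]
35.3 [0.4171 0.3444 0.3814] 80.01
sprocket_center [(0.87, [311.6, 349.4], [0.6125, 0.3077, 0.0435])]
stand_top []
lifter_grip [(0.94, [316.3, 94.1], [0.3091, 0.3666, 0.048]), (0.48, [8.3, 355.2], [0.5532, -0.0949, 0.048]), (0.37, [317.1, 195.4], [0.4154, 0.349, 0.048])]
lifter_blade [(0.67, [314.7, 194.5], [0.421, 0.3456, 0.0015])]
gate_foot side [(0.86, [0.715, -0.027, 0.003])]
gate_foot scene [(0.85, [0.701, -0.026, 0.003]), (0.6, [0.226, -0.388, 0.003])]
gate_grip side [(0.62, [0.215, -0.46, 0.083])]
gate_grip scene [(0.64, [0.711, -0.027, 0.083]), (0.64, [0.184, -0.386, 0.083]), (0.62, [0.644, 0.274, 0.083])]
lifter_blade side [(0.73, [0.416, 0.347, 0.001]), (0.58, [0.704, -0.042, 0.001])]
lifter_blade scene [(0.58, [0.419, 0.351, 0.002])]
```

View pics/final.png

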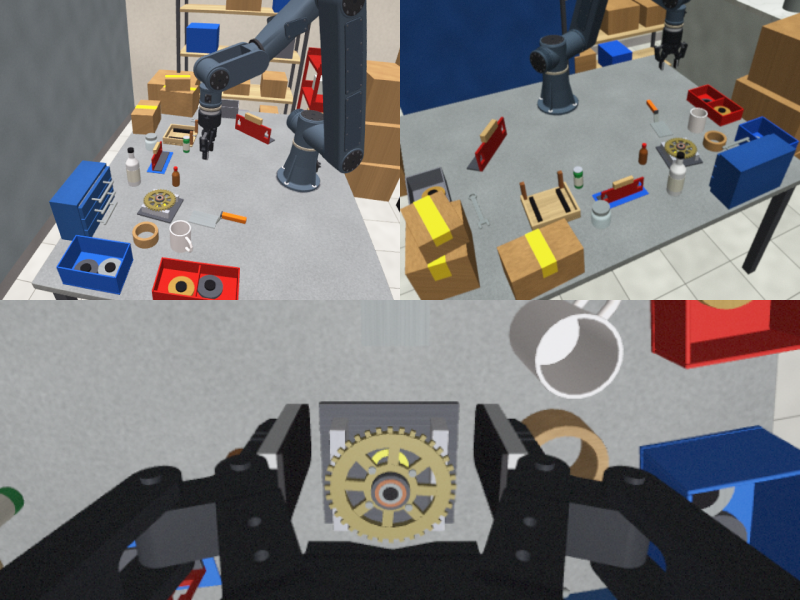

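The sprocket lies flat on both rails with its hub about 4 mm from the stand's middle. The gate stands along the mat, the lifter lies flat on the open table, and the bystanders look unmoved.

```bash
python3 -c "
from h import *
print(order.sign_off())"
```

```text
the job is handed in; nothing more can be done
None
```

The job is handed in at about 36 s of the 72 s. All steps were carried out in order, but `sign_off` gives no verdict, so I can't confirm how it was judged.

- **Gate:** I lifted it 20.8 mm off its screws, drew it away, and stood it upright on the mat. The final camera check put it at about (0.71, -0.027), roughly 11 mm from my estimate of the mat's centre.
- **Sprocket:** I carried it on the lifter only and set it down slowly. The final wrist view put it about 4 mm from the stand's middle, flat on both rails. The only force reading I have from the set-down was the wrist load easing off, with no spike.
- **Lifter:** It lies flat on the open table, about 0.19 m from the stand's middle, and everything is released. The bystanders look unmoved in the last pictures; I did not re-measure them.

**What went wrong or disagreed:**
- **First gate grip:** it closed 16 mm too high, so I reopened and lowered before lifting.
- **Wrist views:** some early positions were 5–7 mm off because the arm was still settling when I read the camera pose. I recomputed them from the poses at the picture times, and they then agreed to about 1–2 mm.
- **Carry:** the tool drifted in pitch on the way, putting the lifter about 3° tip-down (limit 20°) before I corrected it.
- **Detector:** readings from the fixed cameras, with the lifter still under the sprocket, differed from the final wrist view by up to about 10 mm. I relied on the wrist view and the measured hub.

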